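Pack a resistance probe and fold the lid stay

TASK

The probe that was left on the drying rest goes back into the test-kit chest: stand it upright on the bench first and let go so that you can take it again from above, then put it all the way down into the empty holder with its red side socket in the holder's slot. Then unlock the folding lid stay by pressing its yellow knee pad while the lid is still up, and lower the lid gently until it is fully shut, leaving the other things as they are.

Things in the scene. Friction and masses are not known exactly. Their poses are not given: they have to be found in the camera images.
- probe_center (a point): centre (half-way up, on the axis) of the loose probe, 80 mm tall, 0.35 kg: a steel body with rubber foot, 50 mm in diameter, and a slimmer black grip on top. z runs along it from foot to grip; x points to its red side socket. It starts lying level on the drying rest, socket up, grip pointing roughly to the robot's right. Its body can be held across the diameter, clear of the rest.
- probe_foot (a point): centre of the loose probe's foot face, 40 mm below probe_center along the probe; same axes. The body reaches from 0 to 44 mm above this face. The red socket is a 12 x 12 mm block, 12 to 24 mm above this face, standing out to 36 mm from the axis (11 mm beyond the body).
- probe_grip (a point): centre of the loose probe's round black grip, 26 mm in diameter, 44 to 80 mm above the foot face; this point is on the axis, 66 mm above the foot face; same axes.
- rest: fixed black drying rest for the probe, 70 x 40 mm: two low sloping rails 30 mm long carry the middle of the probe's body, its axis 42 mm above the bench; they reach 27 mm up and lie inside the probe's width. Origin under its centre on the bench; x is the direction of the lying probe, foot to grip. Between its centre and the chest 15 cm or more of bench are clear.
- holder_empty: round grey keyed holder on the chest floor, orange inside, empty: the probe's place. Origin under its centre, 8 mm above the bench; inner floor 4 mm and rim 36 mm above the origin; bore 55 mm, wall 7 mm. x points along the one slot in its wall, 18 mm wide, rim to floor, for the red socket. Off the slot the socket stops on the rim, 20 mm too high. Home: foot face on the inner floor.
- chest: fixed dark grey open chest, outside 220 (x) x 320 (y) x 95 mm high, walls and floor 8 mm. Origin under its centre on the bench; +x points to the hinged side (roughly the robot's right), -x to the front side; the -y end is nearer the robot and has the stay close inside its wall. Both holders stand in the front half; a meter and a second probe stay in it.
- lid (a joint): angle of the lid (220 x 320 mm, 16 mm thick, 0.45 kg): 0 = open, leaning back 105 degrees from shut; grows as it is lowered; 1.833 = shut. Its hinge is stiff: the lid stays where it is left while well open and sinks slowly by its own weight over about its last half radian. Pushed at its outer face near the free edge it needs under 10 N, once the stay is broken.
- lid_hinge (a point): middle of the lid's hinge line, on top of the chest's hinged side, 95 mm above the bench. Axes turn with the lid: -x runs from the hinge to the free edge, y along the hinge, z out of the lid's outer face. Lid's inner rim at z = 0, outer face at z = 16 mm.
- lid_edge (a point): middle of the lid's free edge, 220 mm from the hinge line, half-way through the lid's thickness. It is the lid's top edge while the lid is open, about 0.31 m above the bench.
- knee_pad (a point): centre of the yellow pad at the stay's knee, a cylinder 18 mm in diameter and 30 mm long, lying along the chest's y; starts 163 mm above the bench, 59 mm in front of the hinge line. Pressed on top, down and towards the hinge (chest +x) at about 45 degrees, it breaks the stay: about 5 N; after 20 mm of travel it is well broken. The links run beside it at its -y end.
- stay_knee (a joint): bend of the stay's knee: 0 = locked at its stop (slightly past straight, so the lid cannot be lowered), 0.12 = straight, larger = broken and folding; about 3.07 with the lid shut. Friction keeps it where it is left.
- stay_lower: the folding stay: two flat steel links of 127 mm joined at the knee, from the inside of the chest's end wall to the inside of the lid. Origin at the pivot on the end wall, 20 mm below the chest's rim; z runs along the lower link to the knee.
- probe2_center (a point): centre of a second, equal probe that already sits in the other holder in the chest; leave it.
- meter: yellow hand-held meter, 76 x 150 x 30 mm, lying in the chest at the hinge side; origin under its centre; leave it.
- solder_reel: reel of solder, 52 mm in diameter, 48 mm high; origin under its centre; leave it.
- flux_bottle: white bottle, 44 mm in diameter, 120 mm high; origin under its centre; leave it.
- wipes_tub: white tub with blue cap, 68 mm in diameter, 70 mm high; origin under its centre; leave it.
- driver: screwdriver lying on the bench, 170 mm long; leave it.
- board_frame: circuit board in an aluminium frame, 140 x 140 x 25 mm; origin under its centre; leave it.
Mind the look-alikes: they are no part of the job. What is shaped like the part that bears probe_center but green is not meant.

How it is judged:
On the way, in this order (a step that is already met when the one before it is completed fails the run):
1. the probe stands upright on its foot on the bench, let go (height (world z) of probe_foot below 0.004 m and angle between probe_foot's own z axis and vertical below 0.1 rad and contact force between the fingers and probe below 0.1 N and linear speed of probe below 0.02 m/s), for 0.2 s.
2. the probe is home in the empty holder, its socket in the slot, let go (z of probe_foot in the frame of holder_empty below 0.008 m and horizontal distance between probe_foot and holder_empty below 0.005 m and angle between probe_foot's own z axis and vertical below 0.08 rad and contact force between the fingers and probe below 0.1 N), for 0.2 s.
3. the stay is pressed at its knee until it is past straight, with the lid still up (value of joint stay_knee above 0.25 rad and value of joint lid below 0.35 rad and contact force between the fingers and stay_lower above 0.3 N), for 0.05 s.
At the end, for the whole second after the job is handed in: the lid is shut (within 0.03 rad), and at rest, with the probe home in the holder that was empty: foot face within 4 mm of the inner floor, within 5 mm of the centre, upright within 0.08 rad (value of joint lid above 1.8 rad and velocity of joint lid below 0.05 rad/s and z of probe_foot in the frame of holder_empty below 0.008 m and horizontal distance between probe_foot and holder_empty below 0.005 m and angle between probe_foot's own z axis and vertical below 0.08 rad and linear speed of probe below 0.02 m/s); the robot touches nothing.
It fails at once if the lid slams: faster than 2 rad/s over its last 0.3 rad (value of joint lid above 1.53 rad and velocity of joint lid above 2 rad/s).
It fails at once if the second probe or the meter in the chest is moved by more than 15 mm (distance of any of probe2_center, meter from where it was at the start of the episode above 0.015 m).
It fails at once if a thing on the bench is moved by more than 30 mm (distance of any of solder_reel, flux_bottle, wipes_tub, driver, board_frame from where it was at the start of the episode above 0.03 m).
It also fails if it takes over 72 s, if anything falls off the work surface, if the arm or the gripper's body presses on something with over 40 N, if the wrist force passes 120 N, or if a joint passes its speed limit or range.

ROBOT

A 7-joint arm with a two-finger parallel gripper is mounted at the origin on the work surface. World frame = base frame: x ahead of the robot, y to its left, z up, the work surface at z = 0. Lengths are in m, angles in rad, forces in N, time in s.
With the tool pointing down it reaches from about 0.4 to 0.85 m from the base axis. Payload 4.5 kg.
Tool frame: the origin (TCP) lies on the centre line of the jaws, within the pads' length; the fingertips stand 25 mm ahead of it and the grasp point (between the pads) lies 6 mm ahead of it; y points along the fingers, x is the direction in which the jaws open and shut, and the axes are right-handed (so a half turn about y gives the same grasp; the last joint's range is limited). The gripper opens to 85 mm and grips with 20 to 120 N. Pads are 22 mm wide; open, the fingers measure 114 mm over their backs; the gripper's body (76 mm by 85 mm) begins 54 mm behind the grasp point. The pads swing forward as they close: fully open they stand 13 mm farther back than shut.
Start: joints at [1.257, 0.689, -0.195, 1.565, 0.157, 0.902, -0.215], TCP at [0.213, -0.588, 0.256] pointing down, gripper open.
Joint ranges: [-3.01, 3.01], [-0.46, 2.08], [-1.47, 1.51], [0.13, 2.56], [-1, 4.14], [0.04, 2.09], [-2.66, 2.66]. Speed limits (rad/s): [2.57, 2.57, 3.14, 3.14, 3.14, 3.14, 3.14].

INTERFACE

Orientations are given as a unit quaternion [x, y, z, w].
In Python, from plant import robot, move_gripper, viewer gives the robot as it stands. Calls block until the motion is done:
- robot.goto(position, orientation): joint-space move of the TCP to a pose.
- robot.move_l(position, ori=None, rate=0.15): straight line of the TCP; ori=None keeps the orientation; rate is the mean speed in m/s.
- robot.set_joints(angles): joint-space move.
- move_gripper(opening, force=None): finger opening in m; force is the grip in N (None keeps the last); returns when the fingers have stopped.
- robot.sleep(seconds).
- robot.inverse_kinematics(position, orientation): joint angles nearest the present ones, or None.
- robot.get_state(): the state.
- viewer.snapshot(name): name is "side" or "top"; returns a dict with "color" (420x560x3 uint8, blue, green, red), "vertical_fov" (degrees; the focal length in pixels is half the picture's height over the tangent of half this angle, whatever the lens; pixels are square), "cx", "cy" (the principal point, pixels), "extrinsics" (4x4, takes a point from camera to world coordinates). Camera axes: x right, y up, looking along -z (the intrinsics and any distortion apply to the point x, -y, -z); pixel columns grow to the right and rows downward; lengths in m; the calibration is good to about 2 mm. A picture is of the moment at which its call begins. There is no depth.
A pose or a line that the arm cannot do raises robot.PlanningError and nothing moves.
- robot.close_job(): hands the job in, once; it reports no verdict.
Trained networks look in a picture, given as the dict that the camera call returned (one of the last four; its "shot" number tells which), for a name from the list of things; names that differ only in an ending like _2 or _b are one class to them, and where a whole thing is asked for, a point or a joint stands for the part that bears it (a point fixed in the world has none). Each returns a list of dicts, best first, with "conf" (0 to 1); they miss things now and then, are a little off and sometimes report something else, mostly with a low value. They report only what shows in the picture. A call takes as long as a camera call. They do not tell look-alikes from the thing itself.
- viewer.look_for(picture, name): "rect" ([left, top, width, height] in pixels, round what is visible of it).
- viewer.place_of(picture, name): "uv" ([column, row] in pixels: a listed point, or the origin of a listed thing).
The state is a dict: "clock": time; "joint_positions": joint angles; "joint_vel": joint speeds; "joint_torque": joint torques, N m; "position": TCP position; "tool_rot": TCP orientation; "wrist_force": force on the tool from outside, world axes, zero at the start; "ft_torque": the same for the moment, N m; "width": finger opening in m.
Only numpy, scipy, OpenCV 4.12 (cv2) and the standard library are available. Lean on these libraries where they do the work, as an engineer would, in place of code of your own. Each camera call takes 0.05 s, during which the arm holds its last target.

## Working session

There is one attempt and no reset: what is moved stays moved. The work goes in short steps, each a Python script; the robot and the scene stay as the last script left them, time stands still between calls to the robot, and variables do not carry over. Pictures are saved under pics/ and viewed, and the job is handed in when it is done.

```bash
ls; mkdir -p pics; cat > h.py <<'E'
import numpy as np, cv2
from plant import robot, move_gripper, viewer
from scipy.spatial.transform import Rotation as R
def ray(p,uv):
    h=p["color"].shape[0]; f=h/2/np.tan(np.radians(p["vertical_fov"])/2)
    d=np.array([(uv[0]-p["cx"])/f,-(uv[1]-p["cy"])/f,-1.])
    E=np.array(p["extrinsics"]); d=E[:3,:3]@d
    return E[:3,3],d/np.linalg.norm(d)
def atz(p,uv,z):
    o,d=ray(p,uv); return o+d*(z-o[2])/d[2]
def tri(rs):
    A=np.zeros((3,3));b=np.zeros(3)
    for o,d in rs:
        P=np.eye(3)-np.outer(d,d);A+=P;b+=P@o
    x=np.linalg.solve(A,b)
    return x,[np.linalg.norm((np.eye(3)-np.outer(d,d))@(x-o)) for o,d in rs]
def proj(p,X):
    h=p["color"].shape[0]; f=h/2/np.tan(np.radians(p["vertical_fov"])/2)
    E=np.array(p["extrinsics"]); c=E[:3,:3].T@(np.array(X)-E[:3,3])
    return np.array([p["cx"]+f*c[0]/-c[2],p["cy"]-f*c[1]/-c[2]])
E
python3 - <<'E'
from h import *
for n in ["side","top"]:
    p=viewer.snapshot(n); cv2.imwrite(f"pics/{n}0.png",p["color"])
    print(n,{k:v for k,v in p.items() if k!="color"})
    for t in ["probe_center","probe_foot","probe_grip","rest","holder_empty","chest","lid_hinge","lid_edge","knee_pad","stay_lower","probe2_center","meter","flux_bottle","solder_reel","wipes_tub","driver","board_frame"]:
        print(t,[(np.round(d["uv"],1).tolist(),round(d["conf"],2)) for d in viewer.place_of(p,t)])
print(robot.get_state())
E
```

```text
pics
side {'vertical_fov': 53.535250311800716, 'cx': 288.1370082495357, 'cy': 211.8089097020765, 'extrinsics': array([[-0.96370333,  0.15232405, -0.21925618,  0.28696665],
       [-0.26697075, -0.54496493,  0.79482064,  0.93981086],
       [ 0.00158337,  0.82450629,  0.56585058,  0.82120619],
       [ 0.        ,  0.        ,  0.        ,  1.        ]]), 'shot': 1}
probe_center [([285.6, 307.5], 0.97), ([334.3, 311.9], 0.89), ([364.7, 355.6], 0.83), ([305.5, 352.5], 0.56)]
probe_foot [([370.8, 343.1], 0.97), ([282.8, 321.3], 0.89), ([291.6, 348.0], 0.77), ([193.4, 367.0], 0.72), ([342.3, 325.9], 0.7)]
probe_grip [([319.0, 360.7], 0.92), ([364.0, 363.8], 0.84), ([330.6, 305.4], 0.63), ([286.6, 299.6], 0.61), ([193.8, 367.4], 0.21)]
rest [([285.4, 322.1], 0.59)]
holder_empty [([274.2, 221.8], 0.55)]
chest [([296.3, 218.9], 0.68)]
lid_hinge [([286.2, 302.2], 0.67), ([282.8, 322.0], 0.64), ([302.5, 176.9], 0.58)]
lid_edge [([308.9, 115.5], 0.78)]
knee_pad [([341.4, 172.9], 0.72)]
stay_lower [([337.3, 213.2], 0.54), ([235.9, 277.5], 0.24)]
probe2_center [([311.2, 218.3], 0.51)]
meter [([2
[... 1679 characters left out ...]
]
{'clock': 1.8, 'joint_positions': array([ 1.25682921,  0.68909758, -0.19458921,  1.56527745,  0.15730769,
        0.90249313, -0.21509632]), 'joint_vel': array([-0.00036943,  0.0012061 , -0.00033961, -0.00062206,  0.00081172,
        0.00035292, -0.00051751]), 'joint_torque': array([ 1.02896876e-03, -5.39536893e+01, -1.26693897e+00, -1.58876431e+01,
        9.92153044e-03,  1.44706028e-03, -6.23034936e-06]), 'position': array([ 0.21302958, -0.58761251,  0.25632398]), 'tool_rot': array([ 0.57898958, -0.40591827,  0.40598198, -0.57894737]), 'wrist_force': array([ 0.17891195,  0.42097121, -0.30895676]), 'ft_torque': array([ 0.07953916,  0.03547133, -0.00417687]), 'width': 0.08546833548244882}
```

View pics/side0.png

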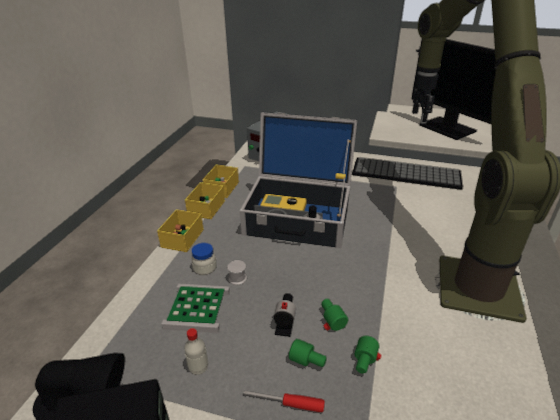

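View pics/top0.png

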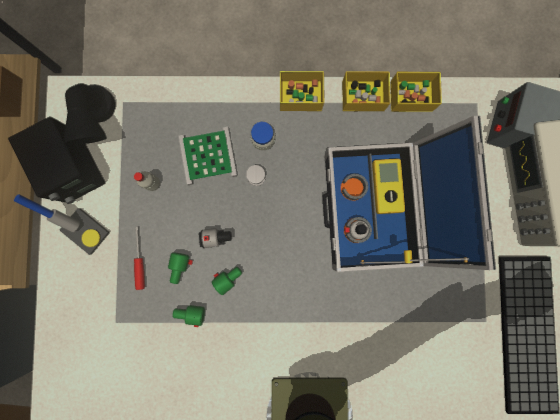

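```bash
python3 - <<'E'
import cv2
a=cv2.imread('pics/top0.png')[210:350,120:260]; b=cv2.imread('pics/side0.png')[270:400,260:390]
a=cv2.resize(a,(400,400),interpolation=2);b=cv2.resize(b,(400,400),interpolation=2)
cv2.imwrite('pics/crop0.png',cv2.hconcat([a,b]))
a=cv2.imread('pics/top0.png')[150:290,310:450]; b=cv2.imread('pics/side0.png')[140:270,240:370]
a=cv2.resize(a,(400,400),interpolation=2);b=cv2.resize(b,(400,400),interpolation=2)
cv2.imwrite('pics/crop1.png',cv2.hconcat([a,b]))
E
```

```text
(no output)
```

View pics/crop0.png

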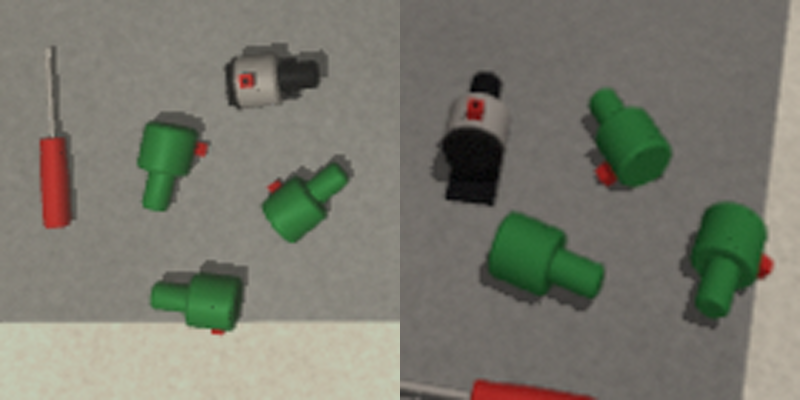

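View pics/crop1.png

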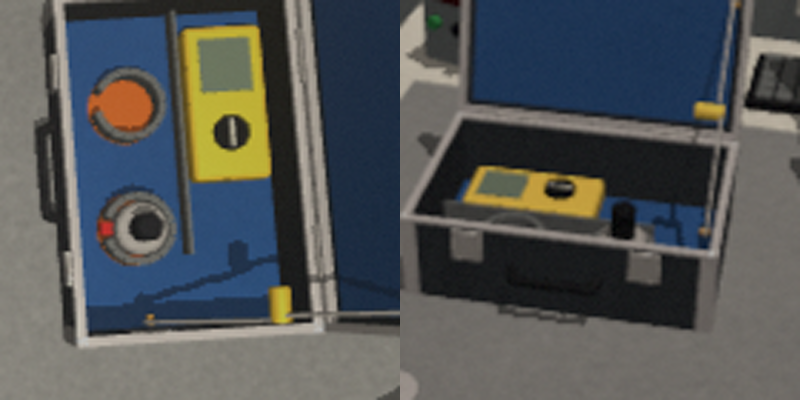

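```bash
cat > m.py <<'E'
from h import *
T=viewer.snapshot("top");S=viewer.snapshot("side")
tp={'pc':(215.6,237.1),'pf':(202.8,238.0),'pg':(226.7,237.4),'rest':(213.5,240.6),'hold':(354.7,187.4),'hinge':(414.5,203.2),'edge':(484.2,189.5),'knee':(410.7,253.5),'chest':(368.6,206.9),'p2':(357.9,226.8),'meter':(391.8,187.7),'stay':(361.9,262.1)}
sp={'pc':(285.6,307.5),'pf':(282.8,321.3),'pg':(286.6,299.6),'rest':(285.4,322.1),'hold':(274.2,221.8),'hinge':(302.5,176.9),'edge':(308.9,115.5),'knee':(341.4,172.9),'chest':(296.3,218.9),'p2':(311.2,218.3),'meter':(285.2,209.4),'stay':(337.3,213.2)}
zz={'pc':.042,'pf':.042,'pg':.042,'rest':0,'hold':.008,'hinge':.095,'edge':.31,'knee':.163,'chest':0,'p2':.052,'meter':.01,'stay':.075}
for k in tp:
    x,e=tri([ray(T,tp[k]),ray(S,sp[k])])
    print(k,np.round(x,4),'err',np.round(e,4),'top@z',np.round(atz(T,tp[k],zz[k])[:2],4),'side@z',np.round(atz(S,sp[k],zz[k])[:2],4))
# chest rim corners / features from picture
a=cv2.resize(T["color"][140:280,315:505],None,fx=4,fy=4,interpolation=cv2.INTER_CUBIC); cv2.imwrite('pics/chest.png',a)
a=cv2.resize(T["color"][215:260,190:240],None,fx=12,fy=12,interpolation=cv2.INTER_CUBIC); cv2.imwrite('pics/probe.png',a)
E
python3 m.py
```

```text
pc [0.4826 0.2521 0.0434] err [0.0002 0.0002] top@z [0.4824 0.2522] side@z [0.4831 0.2508]
pf [0.4799 0.288  0.0339] err [0.0002 0.0002] top@z [0.48   0.2865] side@z [0.4777 0.2946]
pg [0.4848 0.2233 0.0412] err [0.0033 0.0033] top@z [0.4816 0.2225] side@z [0.4878 0.2247]
rest [0.4764 0.2646 0.0055] err [0.0032 0.0032] top@z [0.4733 0.2647] side@z [0.4809 0.2606]
hold [ 0.6256 -0.1285  0.0119] err [0.0039 0.0039] top@z [ 0.6224 -0.1301] side@z [ 0.6311 -0.1332]
hinge [ 0.5669 -0.2585  0.1208] err [0.0004 0.0004] top@z [ 0.5691 -0.2675] side@z [ 0.5776 -0.3026]
edge [ 0.5728 -0.3391  0.3076] err [0.0031 0.0031] top@z [ 0.5755 -0.3373] side@z [ 0.5684 -0.3336]
knee [ 0.4378 -0.2301  0.1709] err [0.0043 0.0043] top@z [ 0.4418 -0.2318] side@z [ 0.4354 -0.2456]
chest [ 0.5658 -0.1685  0.0083] err [0.0016 0.0016] top@z [ 0.5682 -0.1701] side@z [ 0.567  -0.1801]
p2 [ 0.5077 -0.13    0.0482] err [0.0024 0.0024] top@z [ 0.5099 -0.1288] side@z [ 0.5043 -0.1252]
meter [ 0.6238 -0.2398 -0.0103] err [0.0005 0.0005] top@z [ 0.6214 -0.2339] side@z [ 0.6151 -0.2111]
stay [ 0.4205 -0.1309  0.0837] err [0.0028 0.0028] top@z [ 0.4174 -0.1332] side@z [ 0.4247 -0.1426]
```

View pics/chest.png

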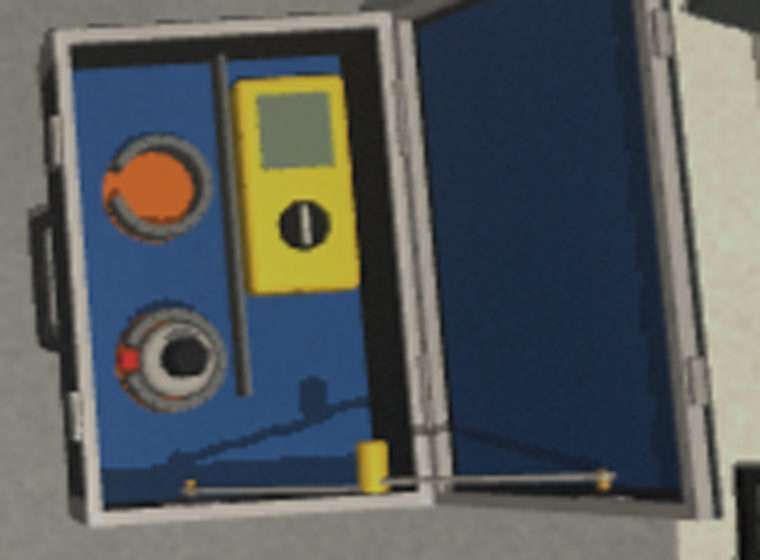

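View pics/probe.png

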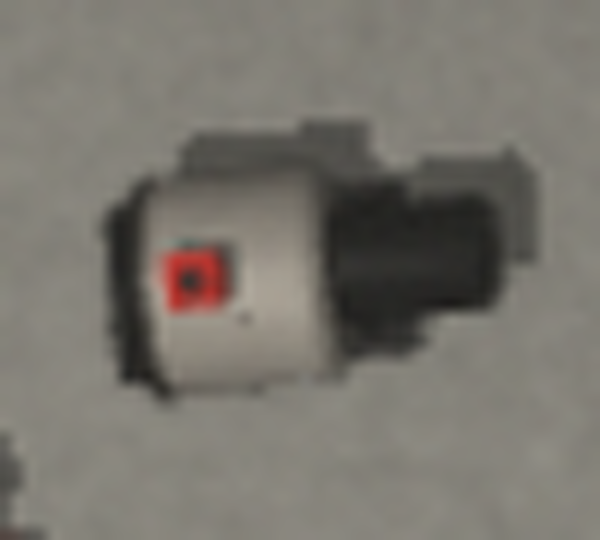

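```bash
cat > fit.py <<'E'
from h import *
from scipy.optimize import least_squares
T=viewer.snapshot("top"); 
import pickle; pickle.dump(T,open('T.pkl','wb'))
off=np.array([315,140]);
cor=np.array([[52,32],[90,525],[437,500],[390,12]])/4+off
W=np.array([atz(T,c,.095)[:2] for c in cor])
loc=np.array([[-.11,.16],[-.11,-.16],[.11,-.16],[.11,.16]])
def f(q):
    c,s=np.cos(q[2]),np.sin(q[2]); return (loc@np.array([[c,s],[-s,c]])+q[:2]-W).ravel()
r=least_squares(f,[.57,-.16,-1.57]); print('chest',r.x,np.round(r.fun,4))
# orange centroid & ring
img=T["color"]; hsv=cv2.cvtColor(img,cv2.COLOR_BGR2HSV)
m=((hsv[...,0]>5)&(hsv[...,0]<18)&(hsv[...,1]>150)&(hsv[...,2]>90)).astype(np.uint8); m[:, :330]=0;m[:,385:]=0;m[:165]=0;m[210:]=0
ys,xs=np.nonzero(m);print('orange',xs.mean(),ys.mean(),xs.min(),xs.max(),ys.min(),ys.max())
k=14
def draw(c,yaw,x0,y0,x1,y1,name):
    a=cv2.resize(img[y0:y1,x0:x1],None,fx=k,fy=k,interpolation=cv2.INTER_CUBIC)
    t=np.linspace(0,2*np.pi,60)
    for rr,z,col in[(.0345,.044,(0,255,0)),(.0275,.044,(255,255,0)),(.0275,.012,(255,0,255))]:
        pts=np.array([(proj(T,[c[0]+rr*np.cos(u),c[1]+rr*np.sin(u),z])+.5-[x0,y0])*k for u in t]); cv2.polylines(a,[pts.astype(int)],True,col,1)
    for s in(-.009,.009):
        d=np.array([np.cos(yaw),np.sin(yaw)]);n=np.array([-d[1],d[0]])
        for z,col in((.044,(0,255,0)),(.012,(255,0,255))):
            P=[(proj(T,[*(np.array(c)+d*q+n*s),z])+.5-[x0,y0])*k for q in(.026,.0345)]
            cv2.line(a,tuple(P[0].astype(int)),tuple(P[1].astype(int)),col,1)
    cv2.imwrite(name,a)
import sys
h=[float(v) for v in sys.argv[1:4]]
draw(h[:2],h[2],334,164,376,208,'pics/hold_%s.png'%sys.argv[4])
E
python3 fit.py 0.6235 -0.130 1.57 a
```

```text
chest [ 0.56169337 -0.16664961 -1.50348661] [ 0.0006 -0.0008 -0.0006 -0.001  -0.0015  0.0009  0.0015  0.0008]
orange 352.7438596491228 186.60701754385966 341 363 178 195
```

View pics/hold_a.png

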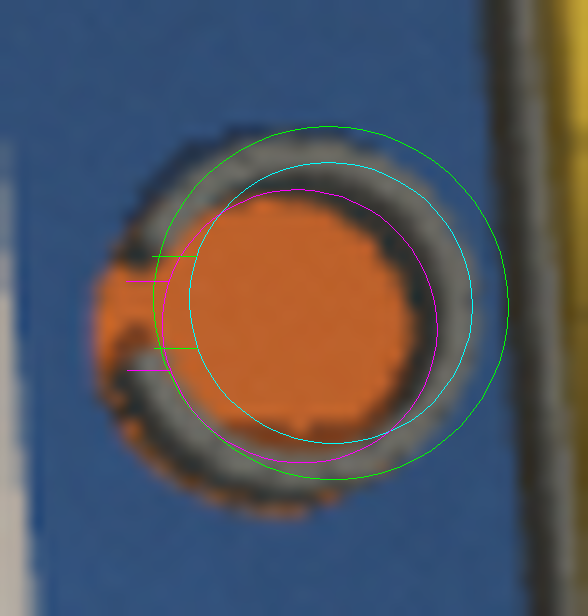

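```bash
python3 fit.py 0.6220 -0.1243 1.56 b
```

```text
chest [ 0.56169337 -0.16664961 -1.50348661] [ 0.0006 -0.0008 -0.0006 -0.001  -0.0015  0.0009  0.0015  0.0008]
orange 352.801393728223 186.62020905923345 341 363 178 195
```

View pics/hold_b.png

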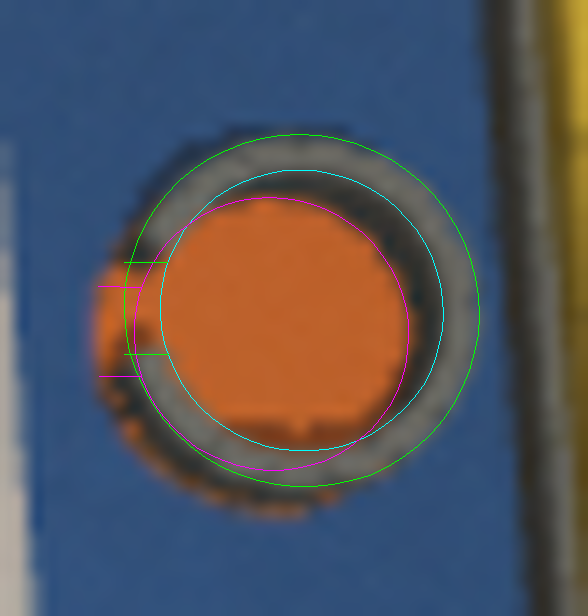

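```bash
cat > slot.py <<'E'
from h import *
import pickle,sys; T=pickle.load(open('T.pkl','rb'))
c=[.622,-.1243]
for rr in (.030,.032):
  for a in np.arange(1.0,2.15,.05):
    u=proj(T,[c[0]+rr*np.cos(a),c[1]+rr*np.sin(a),.043])
    v=cv2.getRectSubPix(T["color"].astype(np.float32),(1,1),tuple(map(float,u)))[0,0]
    print(rr,round(a,2),v.round(0),'sat',round(v[2]-v[0]))
E
python3 slot.py
```

```text
0.03 1.0 [ 95. 103. 109.] sat 14
0.03 1.05 [ 91. 100. 109.] sat 18
0.03 1.1 [ 83.  92. 101.] sat 18
0.03 1.15 [70. 80. 95.] sat 25
0.03 1.2 [56. 70. 94.] sat 38
0.03 1.25 [ 49.  70. 105.] sat 56
0.03 1.3 [ 46.  78. 133.] sat 87
0.03 1.35 [ 44.  85. 155.] sat 110
0.03 1.4 [ 44.  92. 176.] sat 132
0.03 1.45 [ 44.  95. 185.] sat 140
0.03 1.5 [ 45.  97. 188.] sat 144
0.03 1.55 [ 45.  97. 189.] sat 144
0.03 1.6 [ 44.  98. 188.] sat 144
0.03 1.65 [ 39.  86. 166.] sat 127
0.03 1.7 [ 36.  77. 148.] sat 111
0.03 1.75 [ 42.  78. 140.] sat 98
0.03 1.8 [ 55.  84. 132.] sat 77
0.03 1.85 [ 79.  96. 123.] sat 44
0.03 1.9 [ 91. 102. 116.] sat 25
0.03 1.95 [ 92. 104. 115.] sat 23
0.03 2.0 [ 93. 104. 114.] sat 22
0.03 2.05 [ 92. 104. 115.] sat 23
0.03 2.1 [ 93. 104. 114.] sat 20
0.032 1.0 [ 95. 102. 103.] sat 8
0.032 1.05 [91. 97. 98.] sat 7
0.032 1.1 [79. 84. 86.] sat 7
0.032 1.15 [65. 68. 71.] sat 6
0.032 1.2 [56. 59. 62.] sat 7
0.032 1.25 [50. 55. 61.] sat 11
0.032 1.3 [ 46.  67. 101.] sat 55
0.032 1.35 [ 43.  79. 140.] sat 97
0.032 1.4 [ 44.  89. 169.] sat 125
0.032 1.45 [ 44.  95. 184.] sat 140
0.032 1.5 [ 44.  97. 188.] sat 144
0.032 1.55 [ 44.  97. 189.] sat 145
0.032 1.6 [ 45.  97. 187.] sat 142
0.032 1.65 [ 38.  81. 156.] sat 118
0.032 1.7 [ 34.  70. 133.] sat 99
0.032 1.75 [ 36.  68. 125.] sat 89
0.032 1.8 [ 53.  76. 117.] sat 64
0.032 1.85 [ 81.  92. 108.] sat 28
0.032 1.9 [ 93. 100. 105.] sat 13
0.032 1.95 [ 97. 105. 106.] sat 9
0.032 2.0 [ 91.  99. 101.] sat 10
0.032 2.05 [91. 98. 99.] sat 8
0.032 2.1 [ 95. 102. 103.] sat 8
```

```bash
cat > pv.py <<'E'
from h import *
import pickle,sys; T=pickle.load(open('T.pkl','rb'))
S=viewer.snapshot("side")
c=np.array([float(sys.argv[1]),float(sys.argv[2]),.042]); yaw=float(sys.argv[3])
d=np.array([np.cos(yaw),np.sin(yaw),0]);u=np.array([0,0,1.]);n=np.cross(d,u)
out=[]
for P,(x0,y0),(w,h) in((T,(192,218),(46,40)),(S,(262,282),(46,40))):
    k=9;a=cv2.resize(P["color"][y0:y0+h,x0:x0+w],None,fx=k,fy=k,interpolation=cv2.INTER_CUBIC)
    for s,r in((-.04,.025),(.004,.025),(.004,.013),(.04,.013)):
        pts=[(proj(P,c+d*s+r*(np.cos(t)*u+np.sin(t)*n))+.5-[x0,y0])*k for t in np.linspace(0,6.28,40)]
        cv2.polylines(a,[np.array(pts).astype(int)],True,(0,255,0),1)
    b=c+d*(-.022)
    pts=[(proj(P,b+d*i*.006+n*j*.006+u*.036)+.5-[x0,y0])*k for i,j in((-1,-1),(1,-1),(1,1),(-1,1))]
    cv2.polylines(a,[np.array(pts).astype(int)],True,(255,0,255),1)
    out.append(a)
cv2.imwrite('pics/pv_%s.png'%sys.argv[4],cv2.resize(cv2.hconcat(out),None,fx=.96,fy=.96))
E
python3 pv.py .482 .2525 -1.49 a
```

```text
(no output)
```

View pics/pv_a.png

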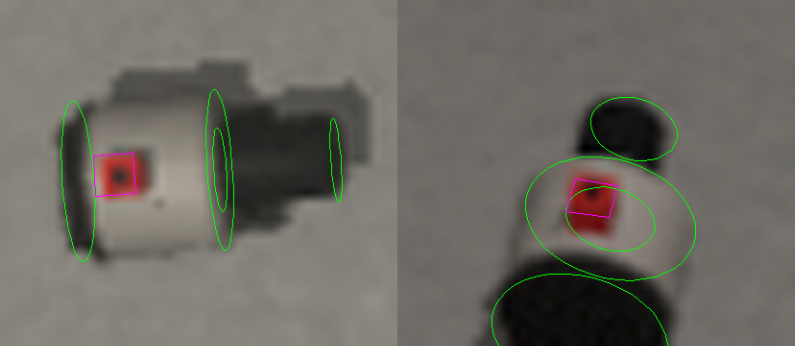

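```bash
cat >> h.py <<'E'
def quat(a,x):
    a=np.array(a,float);a/=np.linalg.norm(a);x=np.array(x,float);x-=a*(x@a);x/=np.linalg.norm(x)
    return R.from_matrix(np.column_stack([x,a,np.cross(x,a)])).as_quat()
DN=np.array([0,0,-1.])
def st(msg=''):
    s=robot.get_state(); print(msg,'t',round(s['clock'],2),'p',np.round(s['position'],4),'F',np.round(s['wrist_force'],1),'w',round(s['width'],4))
    return s
PC=np.array([.483,.2518,.042]);PY=-1.475
def poses(tau,s=.028,stand=(.50,.11),yawoff=0.):
    d=np.array([np.cos(PY),np.sin(PY),0]);n=np.array([-d[1],d[0],0])
    a=np.cos(tau)*DN-np.sin(tau)*d
    g=PC+d*(s-.04)
    d2=np.array([np.cos(PY+yawoff),np.sin(PY+yawoff),0]);n2=np.array([-d2[1],d2[0],0])
    a2=np.cos(tau)*d2+np.sin(tau)*DN
    g2=np.array([*stand,s])
    return g-.006*a,a,n,g2-.006*a2,a2,n2
E
python3 - <<'E'
from h import *
for tau in (.6,.75,.9):
  for sg in (1,-1):
    for yo in (0,-.2,-.5,.3,-.8):
        g,a,n,g2,a2,n2=poses(tau,yawoff=yo)
        r=[robot.inverse_kinematics(g,quat(a,sg*n)),robot.inverse_kinematics(g-a*.1,quat(a,sg*n)),robot.inverse_kinematics(g2,quat(a2,sg*n2)),robot.inverse_kinematics(g2-.1*a2,quat(a2,sg*n2))]
        print(tau,sg,yo,[None if q is None else np.round(q,2).tolist() for q in r])
E
```

```text
0.6 1 0 [[0.14, 1.11, -0.68, 2.03, 0.07, 0.05, -0.16], [0.28, 0.95, -0.74, 2.03, -0.07, 0.24, -0.03], [-1.2, 1.5, 0.93, 1.74, -0.28, 0.76, -0.33], [-1.18, 1.28, 0.68, 1.62, 0.11, 0.99, -0.7]]
0.6 1 -0.2 [[0.14, 1.11, -0.68, 2.03, 0.07, 0.05, -0.16], [0.28, 0.95, -0.74, 2.03, -0.07, 0.24, -0.03], [-1.09, 1.45, 0.85, 1.61, -0.18, 0.96, -0.52], [-0.83, 1.19, 0.13, 1.42, 0.48, 1.35, -1.15]]
0.6 1 -0.5 [[0.14, 1.11, -0.68, 2.03, 0.07, 0.05, -0.16], [0.28, 0.95, -0.74, 2.03, -0.07, 0.24, -0.03], [-0.64, 1.28, 0.11, 1.41, 0.39, 1.34, -1.24], [-0.68, 1.26, 0.07, 1.17, 0.37, 1.6, -1.2]]
0.6 1 0.3 [[0.14, 1.11, -0.68, 2.03, 0.07, 0.05, -0.16], [0.28, 0.95, -0.74, 2.03, -0.07, 0.24, -0.03], [-1.33, 1.57, 1.02, 1.96, -0.57, 0.43, 0.08], [-1.49, 1.57, 1.22, 1.9, -0.65, 0.72, 0.19]]
0.6 1 -0.8 [[0.14, 1.11, -0.68, 2.03, 0.07, 0.05, -0.16], [0.28, 0.95, -0.74, 2.03, -0.07, 0.24, -0.03], [-0.54, 1.31, 0.1, 1.25, 0.23, 1.5, -1.3], [-0.56, 1.33, 0.08, 0.95, 0.23, 1.79, -1.27]]
0.6 -1 0 [[0.1, 1.08, -0.61, 2.03, -0.94, 0.08, -2.3], [0.07, 0.87, -0.37, 2.04, -0.99, 0.38, -2.27], [-0.2, 1.47, -1.05, 1.69
[... 4022 characters left out ...]
.61, 2.0, -0.94, 0.45, -2.1], [-0.01, 1.46, -1.26, 1.72, 1.35, 1.9, 1.33], [-0.12, 1.33, -1.26, 1.61, 1.2, 1.92, 1.39]]
0.9 -1 -0.5 [[0.34, 1.28, -0.8, 2.0, -0.96, 0.16, -2.08], [0.39, 1.09, -0.61, 2.0, -0.94, 0.45, -2.1], [0.02, 1.47, -1.26, 1.58, 1.23, 1.89, 1.21], [-0.08, 1.35, -1.26, 1.43, 1.12, 1.95, 1.29]]
0.9 -1 0.3 [[0.34, 1.28, -0.8, 2.0, -0.96, 0.16, -2.08], [0.39, 1.09, -0.61, 2.0, -0.94, 0.45, -2.1], [-1.16, 1.33, 0.88, 2.04, -0.86, 0.3, -2.62], [-0.16, 1.28, -1.26, 1.95, 1.35, 1.85, 1.5]]
0.9 -1 -0.8 [[0.34, 1.28, -0.8, 2.0, -0.96, 0.16, -2.08], [0.39, 1.09, -0.61, 2.0, -0.94, 0.45, -2.1], [0.07, 1.47, -1.26, 1.47, 1.12, 1.87, 1.07], [-0.03, 1.37, -1.26, 1.28, 1.03, 1.96, 1.18]]
```

```bash
python3 - <<'E'
from h import *
s=st()
p=s['position']
robot.move_l([p[0],p[1],.47],rate=.3); st('up')
g,a,n,g2,a2,n2=poses(.85,yawoff=-.5)
q=quat(a,n)
pre=g-a*.10
print(robot.inverse_kinematics(pre,q).round(2), robot.get_state()['joint_positions'].round(2))
# via: high above
via=pre+[0,0,.2]
print(robot.inverse_kinematics(via,q))
robot.goto(via,q); st('via')
robot.goto(pre,q); st('pre')
for nm in("top","side"):
    P=viewer.snapshot(nm); cv2.imwrite(f'pics/pre_{nm}.png',P["color"])
print(robot.get_state()['joint_positions'].round(2))
E
```

```text
t 2.05 p [ 0.2131 -0.5876  0.2563] F [-0.3 -1.  -0.4] w 0.0853
up t 2.91 p [ 0.2128 -0.587   0.4684] F [ 1.  -0.1 -0.9] w 0.0853
[ 0.4   1.08 -0.68  2.01 -0.79  0.37  0.86] [ 1.25  0.53 -0.2   1.2   0.1   1.42 -0.16]
[ 0.53125677  0.76157497 -0.90945436  1.92823419 -0.46129483  0.64053717
  0.27309547]
via t 5.86 p [0.49   0.1838 0.3119] F [-0.5 -0.   0.3] w 0.0855
pre t 6.67 p [0.4903 0.1849 0.1132] F [ 1.  -0.2  0.8] w 0.0854
[ 0.48  1.13 -0.84  2.01 -0.39  0.3   0.47]
```

```bash
python3 -c "
import cv2
a=cv2.imread('pics/pre_top.png')[150:330,130:330];b=cv2.imread('pics/pre_side.png')[200:380,200:400]
cv2.imwrite('pics/pre.png',cv2.resize(cv2.hconcat([a,b]),None,fx=2,fy=2,interpolation=2))"
```

```text
(no output)
```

View pics/pre.png

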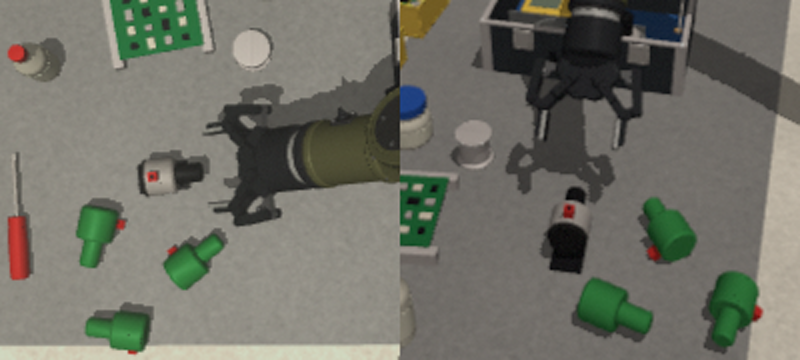

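```bash
python3 - <<'E'
from h import *
g,a,n,g2,a2,n2=poses(.85,yawoff=-.5)
robot.move_l(g,rate=.12); st('at')
move_gripper(0.0,50); s=st('closed')
P=viewer.snapshot("side"); cv2.imwrite('pics/g_side.png',P["color"][180:380,180:440])
robot.move_l(np.array(s['position'])+[0,0,.10],rate=.15); st('lift')
P=viewer.snapshot("side"); cv2.imwrite('pics/g2_side.png',P["color"][130:380,180:440])
print(robot.inverse_kinematics(g2+[0,0,.08],quat(a2,n2)),robot.get_state()['joint_positions'])
E
python3 -c "
import cv2
a=cv2.imread('pics/g_side.png');b=cv2.imread('pics/g2_side.png')[:200]
cv2.imwrite('pics/g.png',cv2.resize(cv2.hconcat([a,b]),None,fx=1.5,fy=1.5))"
```

```text
at t 7.76 p [0.4827 0.2588 0.0462] F [-0.9 -0.1  0.3] w 0.0855
closed t 8.18 p [0.4812 0.2588 0.0466] F [-1.9 -3.6  4.7] w 0.0489
lift t 9.06 p [0.4812 0.2581 0.1455] F [-0.2 -0.7 -4.9] w 0.0486
[-0.85165733  1.12358598  0.61360984  1.61424651 -0.07644049  1.06107206
 -0.74055431] [ 0.36034676  1.08150981 -0.8905252   2.03744512 -0.46579663  0.20473296
  0.40451411]
```

View pics/g.png

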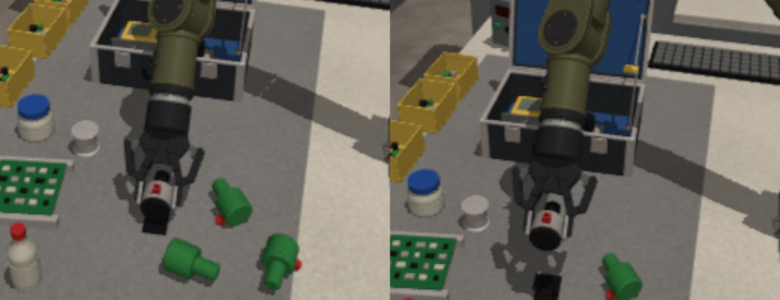

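```bash
python3 - <<'E'
from h import *
g,a,n,g2,a2,n2=poses(.85,yawoff=-.5)
q=quat(a2,n2)
robot.goto(g2+[0,0,.13],q); st('hi')
robot.move_l(g2+[0,0,.02],rate=.15);s=st('low')
for nm in("top","side"):
    P=viewer.snapshot(nm); cv2.imwrite(f'pics/s_{nm}.png',P["color"])
    print(proj(P,[.5,.11,.02]))
E
python3 -c "
import cv2
a=cv2.imread('pics/s_top.png')[200:350,170:370];b=cv2.imread('pics/s_side.png')[180:330,200:400]
cv2.imwrite('pics/s.png',cv2.resize(cv2.hconcat([a,b]),None,fx=2,fy=2,interpolation=2))"
```

```text
hi t 10.41 p [0.5003 0.1134 0.1609] F [-0.2  0.2 -3.5] w 0.0485
low t 11.29 p [0.5021 0.1133 0.0532] F [ 0.1 -0.4 -3.7] w 0.0486
[268.86282683 230.84038399]
[293.50980222 274.96975121]
```

View pics/s.png

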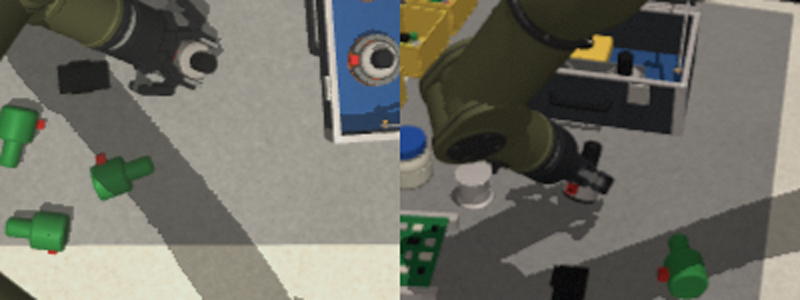

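```bash
python3 - <<'E'
from h import *
g,a,n,g2,a2,n2=poses(.85,yawoff=-.5)
z=.02
for k in range(16):
    z=.008 if k==0 else z-.0015
    robot.move_l(g2+[0,0,z],rate=.06); s=robot.get_state()
    print(round(z,4),np.round(s['wrist_force'],1),np.round(s['position'],4))
    if s['wrist_force'][2]>1.0: break
move_gripper(.07); st('open')
robot.sleep(.1)
P=viewer.snapshot("side"); cv2.imwrite('pics/st.png',cv2.resize(P["color"][200:320,220:380],None,fx=4,fy=4))
E
```

```text
0.008 [ 1.3 -0.2 -1.2] [0.5022 0.1137 0.0407]
0.0065 [0.8 2.3 6.7] [0.5022 0.1135 0.0404]
open t 12.33 p [0.5015 0.1135 0.0395] F [0.2 2.8 5.4] w 0.0697
```

View pics/st.png

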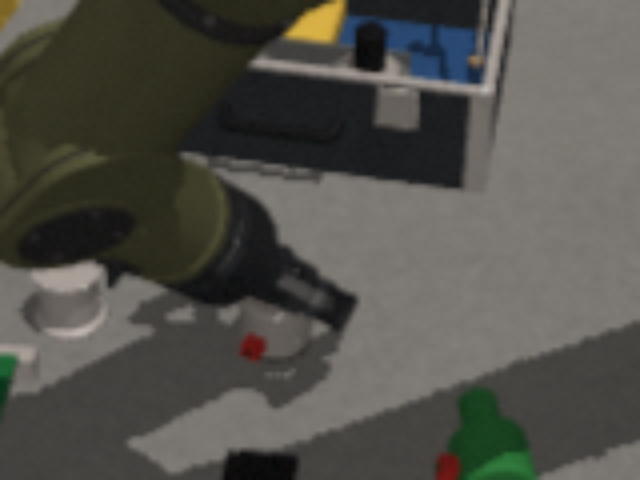

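```bash
python3 - <<'E'
from h import *
g,a,n,g2,a2,n2=poses(.85,yawoff=-.5)
p=robot.get_state()['position']
for k in (.005,.015,.04,.10):
    robot.move_l(p-a2*k,rate=.08); st(k)
q=quat(a2,n2)
for nm in("top","side"):
    P=viewer.snapshot(nm); cv2.imwrite(f'pics/r_{nm}.png',P["color"])
E
python3 -c "
import cv2
a=cv2.imread('pics/r_top.png')[160:310,170:370];b=cv2.imread('pics/r_side.png')[180:330,200:400]
cv2.imwrite('pics/r.png',cv2.resize(cv2.hconcat([a,b]),None,fx=2,fy=2,interpolation=2))"
```

```text
0.005 t 12.73 p [0.5027 0.1167 0.0432] F [ 0.4 -0.5 -0.1] w 0.0703
0.015 t 13.01 p [0.5056 0.1229 0.0508] F [-0.   0.5 -0.4] w 0.0704
0.04 t 13.47 p [0.5117 0.1377 0.0695] F [-0.2 -0.3 -0.5] w 0.0699
0.1 t 14.38 p [0.527  0.1737 0.1144] F [-0.9 -1.2  0.9] w 0.0699
```

View pics/r.png

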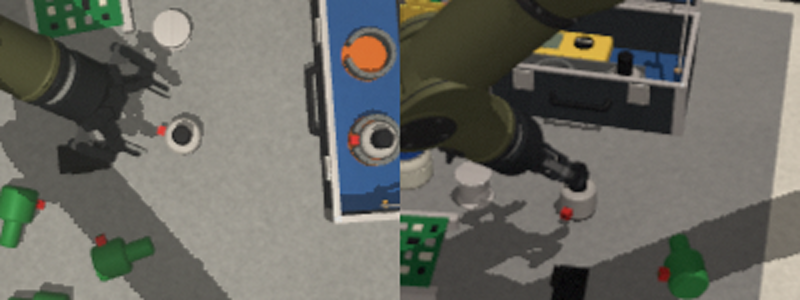

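```bash
python3 - <<'E'
from h import *
import pickle
p=robot.get_state()['position']
robot.move_l([p[0],p[1],.27],rate=.3); st()
T=viewer.snapshot("top");S=viewer.snapshot("side")
pickle.dump(T,open('T2.pkl','wb'));pickle.dump(S,open('S2.pkl','wb'))
zz={'probe_center':.04,'probe_foot':0,'probe_grip':.066}
for P in (T,S):
    for nme in zz:
        print(nme,[(np.round(r['uv'],1),round(r['conf'],2),np.round(atz(P,r['uv'],zz[nme])[:2],4)) for r in viewer.place_of(P,nme)])
a=cv2.resize(T["color"][205:255,240:290],(400,400),interpolation=2);b=cv2.resize(S["color"][240:300,260:320],(400,400),interpolation=2)
cv2.imwrite('pics/pr2.png',cv2.hconcat([a,b]))
E
```

```text
t 15.14 p [0.5267 0.1736 0.2702] F [ 0.4 -0.1 -0.6] w 0.0699
probe_center [(array([176. , 267.1]), 0.76, array([0.4025, 0.357 ])), (array([260.1, 227.1]), 0.67, array([0.5094, 0.1331])), (array([234.7, 285.8]), 0.59, array([0.3531, 0.1999])), (array([259.1, 227.1]), 0.44, array([0.5094, 0.1358]))]
probe_foot [(array([201.1, 316.9]), 0.91, array([0.2646, 0.2956])), (array([219. , 290.4]), 0.74, array([0.3363, 0.2475])), (array([178.5, 254.8]), 0.7, array([0.434 , 0.3612])), (array([263. , 227.9]), 0.49, array([0.5088, 0.127 ]))]
probe_grip [(array([175.8, 276.4]), 0.86, array([0.38  , 0.3502])), (array([176.9, 312.4]), 0.81, array([0.2881, 0.3453])), (array([259. , 227.6]), 0.75, array([0.5071, 0.1347])), (array([238.8, 283.6]), 0.62, array([0.3614, 0.1864]))]
probe_center [(array([366.4, 354.9]), 0.98, array([0.2738, 0.3346])), (array([307., 354.]), 0.91, array([0.4009, 0.3675])), (array([286.6, 271.6]), 0.77, array([0.5164, 0.1229]))]
probe_foot [(array([294.3, 346.9]), 0.84, array([0.4403, 0.327 ])), (array([287.8, 286. ]), 0.79, array([0.5092, 0.1362])), (array([371.6, 340.7]), 0.71, array([0.2658, 0.2599])), (array([346.4, 325. ]), 0.67, array([0.3316, 0.2286])), (array([196.4, 310. ]), 0.33, array([0.7141, 0.284 ]))]
probe_grip [(array([289.4, 268.2]), 0.85, array([0.5051, 0.1352])), (array([364.6, 365.1]), 0.75, array([0.2749, 0.3809])), (array([339. , 301.3]), 0.61, array([0.3569, 0.2177])), (array([318.7, 360.4]), 0.6, array([0.3696, 0.3954]))]
```

View pics/pr2.png

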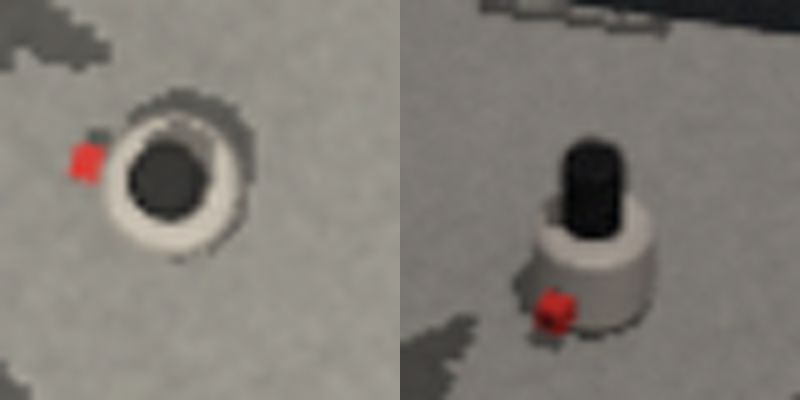

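```bash
cat > pv2.py <<'E'
from h import *
import pickle,sys; T=pickle.load(open('T2.pkl','rb'));S=pickle.load(open('S2.pkl','rb'))
f=lambda u,v:(u/8+240-.5,v/8+205-.5)
print('griptop',atz(T,f(170,180),.08),'bodytop',atz(T,f(173,182),.044),'sock',atz(T,f(87,162),.024))
c=np.array([float(v) for v in sys.argv[1:3]]);y=float(sys.argv[3])
out=[]
for P,(x0,y0),(w,h) in((T,(240,205),(50,50)),(S,(260,240),(60,60))):
    k=400/w;a=cv2.resize(P["color"][y0:y0+h,x0:x0+w],(400,400),interpolation=2)
    for z,r in((.08,.013),(.044,.025),(0,.025)):
        pts=[(proj(P,[c[0]+r*np.cos(t),c[1]+r*np.sin(t),z])+.5-[x0,y0])*k for t in np.linspace(0,6.28,40)]
        cv2.polylines(a,[np.array(pts).astype(int)],True,(0,255,0),1)
    d=np.array([np.cos(y),np.sin(y)]);n=np.array([-d[1],d[0]])
    pts=[(proj(P,[*(c+d*i+n*j),.024])+.5-[x0,y0])*k for i,j in((.025,-.006),(.036,-.006),(.036,.006),(.025,.006))]
    cv2.polylines(a,[np.array(pts).astype(int)],True,(255,0,255),1)
    out.append(a)
cv2.imwrite('pics/pv2_%s.png'%sys.argv[4],cv2.hconcat(out))
E
python3 pv2.py .509 .131 1.3 a
```

```text
griptop [0.50806473 0.12943988 0.08      ] bodytop [0.50887217 0.13015783 0.044     ] sock [0.51650412 0.16055579 0.024     ]
```

View pics/pv2_a.png

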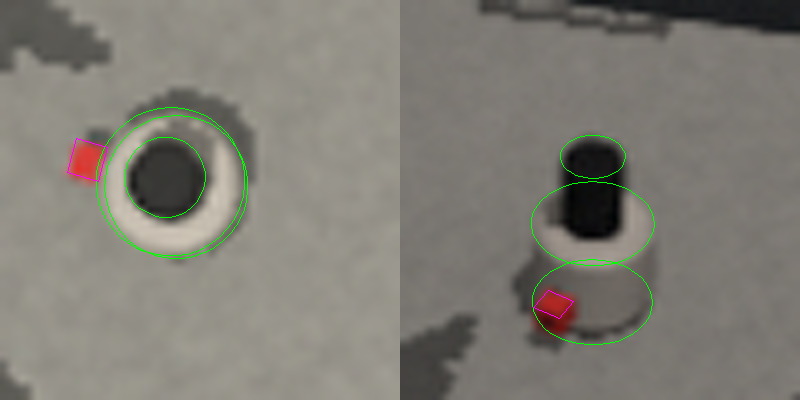

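```bash
python3 - <<'E'
from h import *
C=np.array([.5083,.13]);H=np.array([.622,-.1243]);rot=.17
q0=robot.get_state()['joint_positions']
for jy in (0,np.pi/2,np.pi,-np.pi/2,-.5,.5,2.6,-2.6):
    o=[]
    for p,y in(((*C,.072),jy),((*C,.19),jy),((*H,.20),jy+rot),((*H,.084),jy+rot)):
        r=robot.inverse_kinematics(np.array(p),quat(DN,[np.cos(y),np.sin(y),0])); o.append(None if r is None else r.round(2).tolist())
    print(round(jy,2),o)
E
```

```text
0 [[-0.36, 0.87, 0.03, 2.0, -0.1, 0.27, -0.24], [-0.41, 0.66, 0.12, 1.94, -0.14, 0.54, -0.2], [0.12, 0.76, 0.01, 1.6, -0.01, 0.78, 0.3], [0.16, 0.93, -0.06, 1.66, 0.09, 0.56, 0.22]]
1.57 [[-0.16, 0.87, -0.29, 1.99, 0.66, 0.37, 0.6], [-0.14, 0.67, -0.33, 1.93, 0.36, 0.6, 0.87], [0.42, 0.81, -0.56, 1.58, 0.51, 0.9, 1.42], [0.53, 1.04, -0.79, 1.63, 0.93, 0.88, 1.1]]
3.14 [[-0.59, 0.92, 0.43, 2.01, -0.96, 0.42, -2.54], [-0.85, 0.89, 0.98, 1.97, -1.0, 0.87, -2.46], [-0.34, 1.0, 1.02, 1.62, -0.95, 1.08, -2.02], [-0.25, 1.08, 0.76, 1.68, -0.99, 0.82, -1.99]]
-1.57 [[-0.53, 0.9, 0.33, 2.01, -0.8, 0.36, -1.13], [-0.68, 0.74, 0.59, 1.96, -0.67, 0.65, -1.23], [-0.11, 0.81, 0.45, 1.61, -0.44, 0.82, -0.88], [-0.05, 0.96, 0.32, 1.67, -0.48, 0.59, -0.85]]
-0.5 [[-0.4, 0.87, 0.11, 2.0, -0.31, 0.28, -0.54], [-0.49, 0.67, 0.25, 1.95, -0.29, 0.55, -0.54], [0.05, 0.77, 0.15, 1.6, -0.14, 0.78, -0.08], [0.09, 0.93, 0.07, 1.66, -0.11, 0.56, -0.11]]
0.5 [[-0.31, 0.86, -0.04, 2.0, 0.12, 0.28, 0.05], [-0.33, 0.66, -0.01, 1.94, 0.01, 0.55, 0.15], [0.21, 0.77, -0.15, 1.59, 0.14, 0.79, 0.67], [0.25, 0.93, -0.23, 1.65, 0.33, 0.6, 0.51]]
2.6 [[0.06, 0.95, -0.69, 1.98, 1.07, 0.63, 1.24], [0.04, 0.72, -0.63, 1.92, 0.64, 0.71, 1.63], [-0.36, 1.03, 1.09, 1.62, -1.0, 1.13, -2.52], [-0.25, 1.08, 0.77, 1.68, -0.99, 0.82, -2.53]]
-2.6 [[-0.6, 0.93, 0.45, 2.01, -0.99, 0.43, -1.97], [-0.83, 0.86, 0.92, 1.96, -0.95, 0.83, -1.96], [-0.29, 0.93, 0.84, 1.62, -0.81, 0.98, -1.59], [-0.22, 1.05, 0.68, 1.68, -0.91, 0.76, -1.52]]
```

```bash
python3 - <<'E'
from h import *
import pickle
C=np.array([.5083,.13]);H=np.array([.622,-.1243]);rot=.17
q=quat(DN,[1,0,0]);q2=quat(DN,[np.cos(rot),np.sin(rot),0])
robot.goto([*C,.2],q); st('above')
robot.move_l([*C,.073],rate=.15); st('down')
move_gripper(0,40); s=st('closed')
robot.move_l([*C,.20],rate=.2); st('lift')
robot.goto([*H,.21],q2); st('over')
robot.move_l([*H,.15],rate=.15); s=st('low')
for nm in("top","side"):
    P=viewer.snapshot(nm); cv2.imwrite(f'pics/o_{nm}.png',P["color"]); pickle.dump(P,open(f'o_{nm}.pkl','wb'))
a=cv2.imread('pics/o_top.png')[140:290,300:500];b=cv2.imread('pics/o_side.png')[120:270,200:400]
cv2.imwrite('pics/o.png',cv2.resize(cv2.hconcat([a,b]),None,fx=2,fy=2,interpolation=2))
E
```

```text
above t 16.4 p [0.5091 0.1306 0.2002] F [ 0.4 -0.5 -0.7] w 0.0698
down t 17.4 p [0.5088 0.1303 0.0735] F [ 0.2  0.9 -0.6] w 0.07
closed t 17.87 p [0.5084 0.1301 0.0736] F [-0.8 -0.1  6.1] w 0.0252
lift t 18.65 p [0.5073 0.1298 0.1989] F [-0.6 -0.2 -5.4] w 0.0248
over t 19.73 p [ 0.6215 -0.1211  0.209 ] F [-0.3  0.6 -4.3] w 0.0248
low t 20.27 p [ 0.6224 -0.1231  0.1503] F [ 0.2 -0.8 -4.2] w 0.0247
```

View pics/o.png

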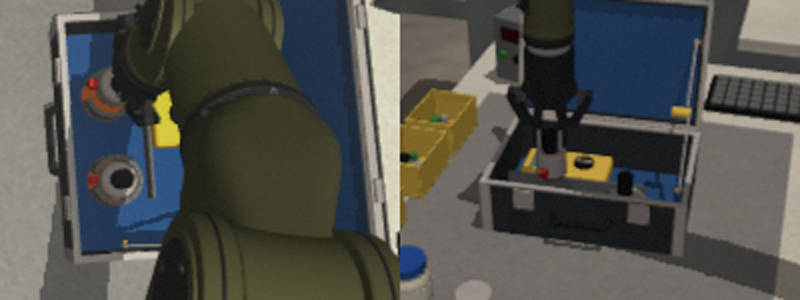

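```bash
python3 - <<'E'
from h import *
H=np.array([.622,-.1243]);z=.122
robot.move_l([*H,z],rate=.1)
F0=robot.get_state()['wrist_force']
while z>.0865:
    z-=.003
    robot.move_l([*H,z],rate=.05); s=robot.get_state()
    dF=s['wrist_force']-F0
    print(round(s['position'][2],4),np.round(s['position'][:2],4),np.round(dF,1),np.round(s['ft_torque'],2))
    if dF[2]>6 or np.hypot(*dF[:2])>10: break
print(s['clock'])
P=viewer.snapshot("side"); cv2.imwrite('pics/ins.png',cv2.resize(P["color"][140:260,220:380],None,fx=4,fy=4))
E
```

```text
0.1193 [ 0.6222 -0.1243] [ 0.9 -0.8  1.7] [ 0.03 -0.01 -0.03]
0.1159 [ 0.6219 -0.1243] [-0.7 -1.9  1.5] [ 0.    0.02 -0.03]
0.1127 [ 0.6218 -0.1242] [-0.4 -1.3  0.7] [ 0.05  0.03 -0.03]
0.1097 [ 0.6218 -0.1243] [-0.2 -0.8  1. ] [0.03 0.01 0.06]
0.1067 [ 0.6218 -0.1242] [-0.3  0.1  0.4] [-0.01  0.   -0.01]
0.1037 [ 0.6218 -0.1242] [ 0.3 -0.6  1.2] [-0.01  0.04 -0.03]
0.1007 [ 0.6218 -0.1243] [ 0.2 -0.8 -0.4] [-0.01 -0.04 -0.01]
0.0977 [ 0.6218 -0.1243] [-0.8 -1.9 -0. ] [ 0.05 -0.02  0.  ]
0.0947 [ 0.6218 -0.1243] [0.5 0.1 0.7] [-0.   -0.    0.02]
0.0918 [ 0.6218 -0.1242] [-1.1 -0.4  1. ] [0.   0.01 0.06]
0.0887 [ 0.6218 -0.1243] [-0.3 -1.3  1.3] [ 0.02 -0.01  0.  ]
0.0859 [ 0.622  -0.1243] [-0.9 -0.6  0. ] [-0.01  0.03 -0.03]
23.8083
```

View pics/ins.png

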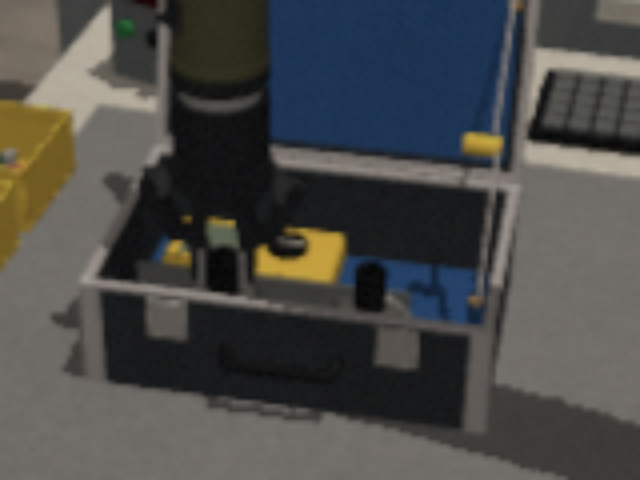

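```bash
cat >> h.py <<'E'
CH=np.array([.5617,-.1666]);CY=-1.5035
ex=np.array([np.cos(CY),np.sin(CY),0]);ey=np.array([-np.sin(CY),np.cos(CY),0])
def ch(x,y,z): return np.array([*CH,0])+ex*x+ey*y+np.array([0,0,z])
def inv(P): v=np.array(P)-[*CH,0]; return np.array([v@ex,v@ey,v[2]])
E
python3 - <<'E'
from h import *
H=np.array([.622,-.1243]);z=.0859
F0=robot.get_state()['wrist_force']
while z>.080:
    z-=.0015
    robot.move_l([*H,z],rate=.05); s=robot.get_state()
    dF=s['wrist_force']-F0; print(round(z,4),np.round(s['position'],4),np.round(dF,1))
    if dF[2]>3: break
move_gripper(.045); st('open')
robot.move_l([*H,.21],rate=.2); st('up')
s=robot.get_state()['position']
robot.goto([.5,.05,.33],quat(DN,[1,0,0])); st('clear')
import pickle
T=viewer.snapshot("top");S=viewer.snapshot("side")
pickle.dump(T,open('T3.pkl','wb'));pickle.dump(S,open('S3.pkl','wb'))
for P in(T,S):
    for n in("knee_pad","lid_edge","probe_grip","probe_foot"): print(n,[(np.round(r['uv'],1),round(r['conf'],2)) for r in viewer.place_of(P,n)][:6])
a=T["color"][140:280,315:505];cv2.imwrite('pics/c3.png',cv2.resize(a,None,fx=4,fy=4,interpolation=2))
a=S["color"][110:260,230:380];cv2.imwrite('pics/d3.png',cv2.resize(a,None,fx=4,fy=4,interpolation=2))
E
```

```text
0.0844 [ 0.6219 -0.1244  0.0857] [-1.9 -0.2  9.6]
open t 24.44 p [ 0.6223 -0.1244  0.0845] F [ 0.8 -0.5 -0.4] w 0.0452
up t 25.22 p [ 0.6212 -0.1241  0.209 ] F [-0.2 -0.5  0. ] w 0.045
clear t 26.18 p [0.5004 0.0489 0.3292] F [ 0.4 -0.1 -0.6] w 0.0447
knee_pad [(array([409.8, 256. ]), 0.49)]
lid_edge [(array([485.7, 189.7]), 0.57)]
probe_grip [(array([176.4, 312.5]), 0.88), (array([356.5, 184.5]), 0.76), (array([238.1, 285.8]), 0.64), (array([353.1, 185.9]), 0.61), (array([174.2, 277.6]), 0.59)]
probe_foot [(array([201.3, 318.5]), 0.96), (array([353., 186.]), 0.89), (array([181. , 256.2]), 0.74), (array([220.9, 290. ]), 0.63)]
knee_pad [(array([341. , 175.7]), 0.56)]
lid_edge [(array([310.3, 115.4]), 0.87)]
probe_grip [(array([321.5, 359. ]), 0.88), (array([339.4, 303.2]), 0.79), (array([364.4, 366. ]), 0.6), (array([276.8, 207.3]), 0.59)]
probe_foot [(array([367.9, 344.4]), 0.83), (array([343.9, 322.9]), 0.68), (array([292.4, 349.1]), 0.65), (array([202.8, 268.9]), 0.48)]
```

View pics/c3.png

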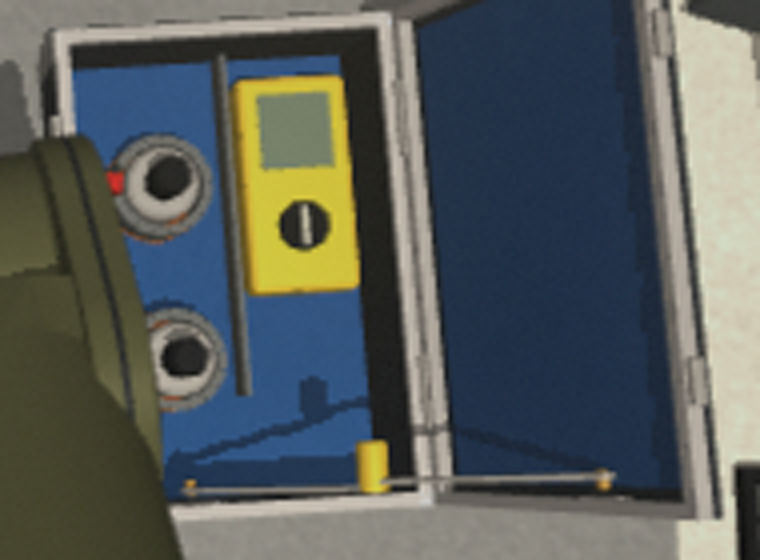

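View pics/d3.png

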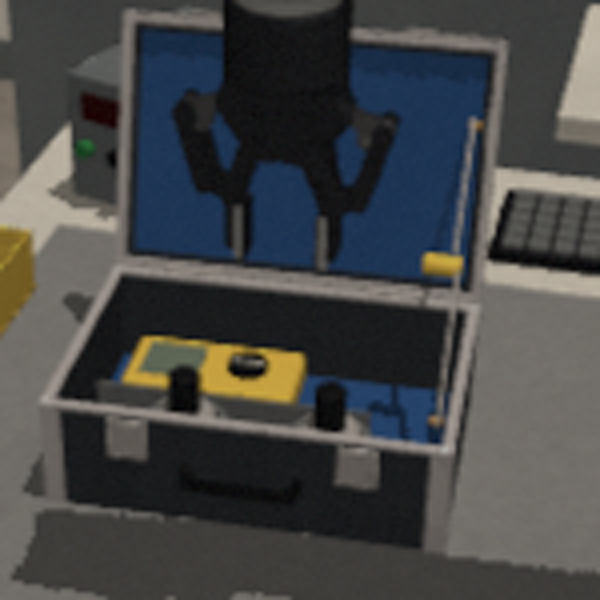

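```bash
python3 - <<'E'
from h import *
import pickle
T=pickle.load(open('T3.pkl','rb'));S=pickle.load(open('S3.pkl','rb'))
u1=(373/4+315-.4,466/4+140-.4);u2=(442/4+230-.4,264/4+110-.4)
x,e=tri([ray(T,u1),ray(S,u2)]);print(x,e,inv(x)); print('expected knee x .051 z .163', inv(atz(T,u1,.163)))
x,e=tri([ray(T,(485.7,189.7)),ray(S,(310.3,115.4))]);print('edge',x,inv(x),'expect',.11+.22*np.sin(np.radians(15))+.008*np.cos(np.radians(15)), .095+.22*np.cos(np.radians(15)))
# lid outer top corner points from top img: right corner
for uv in ((720/4+315,515/4+140),):print(inv(atz(T,uv,.30)))
t=inv(atz(T,(185/4+315-.4,183/4+140-.4),.0)); 
print('grip top', atz(T,(171/4+315-.4,176/4+140-.4),.092),'exp .622,-.1243')
print('p2 grip', inv(atz(T,(185/4+315-.4,355/4+140-.4),.092)))
# IK tests
K=np.array([.051,-.130,.163]); a=(ex+[0,0,-1])/np.sqrt(2)
for K in ([.051,-.131,.163],):
  P0=ch(*K)
  for tau in (.5,.785,1.0):
    a=np.cos(tau)*DN+np.sin(tau)*ex
    for sg in(1,-1):
      for ax in('ey','pl'):
        xx=ey*sg if ax=='ey' else sg*np.cross(a,ey)
        print(tau,sg,ax,[None if q is None else q.round(2).tolist() for q in [robot.inverse_kinematics(P0-a*k,quat(a,xx)) for k in(.08,.034,.005)]])
E
```

```text
[ 0.43593636 -0.22434452  0.16448626] [np.float64(0.0002392688375695907), np.float64(0.00023926883756953887)] [ 0.04915677 -0.12936203  0.16448626]
expected knee x .051 z .163 [ 0.04966429 -0.12967955  0.163     ]
edge [ 0.57073195 -0.34292812  0.30684243] [ 0.17653635 -0.00284578  0.30684243] expect 0.1746675965328671 0.307503681783595
[ 0.18090136 -0.15976432  0.3       ]
grip top [ 0.62037962 -0.12112258  0.092     ] exp .622,-.1243
p2 grip [-0.04198106 -0.05470656  0.092     ]
0.5 1 ey [[-0.36, 0.63, 0.56, 2.24, 0.59, 0.32, -0.4], [-0.33, 0.75, 0.62, 2.26, 0.58, 0.15, -0.37], [-0.3, 0.82, 0.65, 2.27, 0.56, 0.06, -0.35]]
0.5 1 pl [[-0.47, 0.7, 0.78, 2.24, 0.07, 0.25, -1.43], [-0.38, 0.78, 0.73, 2.26, -0.04, 0.12, -1.31], [-0.32, 0.83, 0.69, 2.27, -0.1, 0.05, -1.25]]
0.5 -1 ey [[-0.58, 0.82, 1.04, 2.24, -0.73, 0.31, -2.16], [-0.44, 0.83, 0.86, 2.27, -0.77, 0.16, -2.14], [-0.35, 0.86, 0.74, 2.27, -0.86, 0.07, -2.06]]
0.5 -1 pl [[-0.08, 0.56, 0.1, 2.22, 0.98, 0.54, 0.75], [-0.12, 0.67, 0.26, 2.25, 1.13, 0.37, 0.62], [-0.18, 0.75, 0.41, 2.26, 1.26, 0.22, 0.51]]
0.785 1 ey [[-0.66, 0.8
[... 372 characters left out ...]
45, 1.52]]
0.785 -1 pl [[-0.33, 0.71, 0.18, 2.29, 1.25, 0.7, 0.25], [-0.33, 0.81, 0.31, 2.31, 1.44, 0.56, 0.1], [-0.33, 0.88, 0.4, 2.32, 1.6, 0.48, -0.04]]
1.0 1 ey [[-0.79, 1.07, 0.82, 2.32, 1.11, 0.32, -1.28], [-0.51, 0.99, 0.44, 2.33, 1.47, 0.62, -1.66], [-0.67, 1.22, 0.9, 2.34, 2.0, 0.18, -2.14]]
1.0 1 pl [[-0.9, 1.26, 1.15, 2.32, -0.55, 0.12, -1.14], None, [-0.73, 1.35, 1.11, 2.34, 3.84, 0.12, 0.76]]
1.0 -1 ey [[-0.9, 1.28, 1.18, 2.32, -0.78, 0.15, -2.47], [0.33, 1.14, -1.05, 2.28, 1.38, 1.89, 1.42], [0.39, 1.18, -1.05, 2.29, 1.45, 1.92, 1.44]]
1.0 -1 pl [[-0.41, 0.86, 0.11, 2.3, 1.29, 0.91, 0.01], [-0.4, 0.94, 0.24, 2.32, 1.45, 0.79, -0.09], [-0.39, 1.0, 0.33, 2.33, 1.57, 0.71, -0.18]]
```

```bash
python3 - <<'E'
from h import *
a=(ex+DN)/np.sqrt(2); xx=-np.cross(a,ey); q=quat(a,xx)
K=ch(.050,-.125,.164)
move_gripper(0,40)
for k in(.14,.08,.034,.005):
    r=robot.inverse_kinematics(K-a*k,q); print(k,None if r is None else r.round(2))
robot.goto(K-a*.14,q); st('far')
robot.move_l(K-a*.05,rate=.1); st('pre')
for nm in("top","side"):
    P=viewer.snapshot(nm); cv2.imwrite(f'pics/k_{nm}.png',P["color"])
a_=cv2.imread('pics/k_top.png')[160:310,300:500];b=cv2.imread('pics/k_side.png')[100:250,230:430]
cv2.imwrite('pics/k.png',cv2.resize(cv2.hconcat([a_,b]),None,fx=2,fy=2,interpolation=2))
E
```

```text
0.14 [-0.34  0.61  0.03  2.23  1.05  0.88  0.39]
0.08 [-0.33  0.71  0.17  2.28  1.23  0.71  0.27]
0.034 [-0.33  0.81  0.3   2.3   1.41  0.58  0.13]
0.005 [-0.33  0.88  0.39  2.3   1.56  0.49  0.01]
far t 28.22 p [ 0.4341 -0.1259  0.2631] F [ 0.4 -0.   0.6] w 0.0001
pre t 29.27 p [ 0.4382 -0.1893  0.1995] F [ 0.4  0.8 -0.2] w -0.0002
```

View pics/k.png

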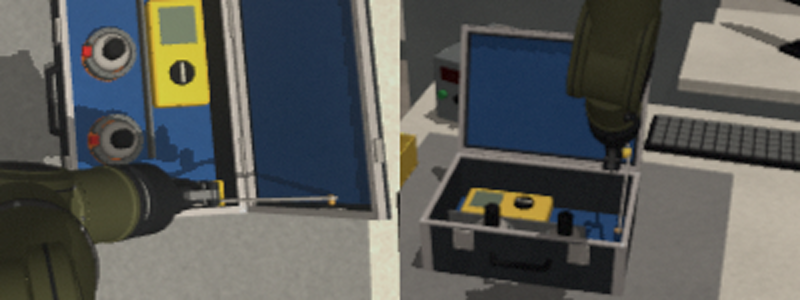

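```bash
python3 - <<'E'
from h import *
a=(ex+DN)/np.sqrt(2); K=ch(.050,-.125,.164)
k=.05;hit=None
F0=robot.get_state()['wrist_force']
while True:
    k-=.004
    robot.move_l(K-a*k,rate=.08); s=robot.get_state(); f=-(s['wrist_force']-F0)@a
    print(round(k,3),np.round(s['position'],4),round(f,1),np.round(s['wrist_force']-F0,1))
    if hit is None and f>2.5: hit=k
    if f>40 or k<-.004 or (hit is not None and k<hit-.030): break
robot.sleep(.15)
st()
P=viewer.snapshot("side"); cv2.imwrite('pics/k2.png',cv2.resize(P["color"][100:250,230:430],None,fx=3,fy=3,interpolation=2))
E
```

```text
0.046 [ 0.4381 -0.1925  0.1965] 0.9 [1.5 1.  0.4]
0.042 [ 0.4382 -0.1955  0.1936] 1.6 [0.1 0.9 1.4]
0.038 [ 0.4384 -0.1983  0.1907] 1.2 [0.3 1.  0.8]
0.034 [ 0.4386 -0.2011  0.1879] 1.1 [0.2 0.7 0.9]
0.03 [ 0.4389 -0.2039  0.1851] 0.5 [ 0.6  1.  -0.3]
0.026 [ 0.439  -0.2067  0.1823] 1.3 [0.6 0.4 1.5]
0.022 [ 0.4392 -0.2096  0.1794] 0.4 [ 0.3 -0.2  0.7]
0.018 [ 0.4394 -0.2124  0.1766] -0.0 [ 0.3  0.  -0. ]
0.014 [ 0.4397 -0.2152  0.1738] 0.3 [ 0.6  1.  -0.5]
0.01 [ 0.4399 -0.2181  0.171 ] 0.9 [-0.1  0.3  0.9]
0.006 [ 0.4401 -0.2209  0.1681] 0.4 [1.  0.6 0. ]
0.002 [ 0.4403 -0.2236  0.1653] 1.8 [0.5 1.4 1.2]
-0.002 [ 0.4405 -0.2262  0.1624] 2.4 [-0.5  2.3  1. ]
-0.006 [ 0.4408 -0.2287  0.1594] 3.7 [-0.9  3.6  1.6]
 t 33.02 p [ 0.4408 -0.2291  0.1598] F [-0.5  3.7  1.1] w 0.0
```

View pics/k2.png

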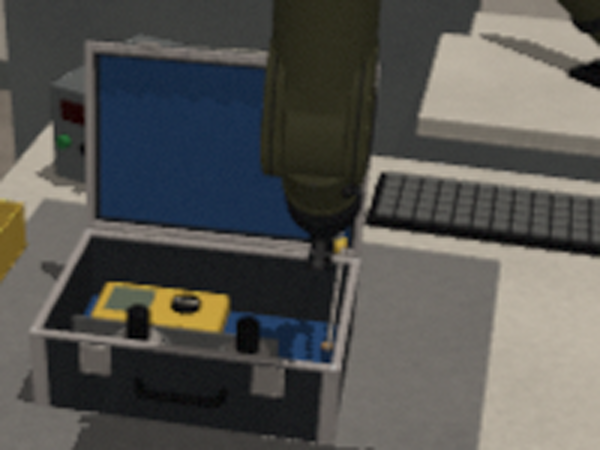

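```bash
python3 - <<'E'
from h import *
T=viewer.snapshot("top");S=viewer.snapshot("side")
import pickle;pickle.dump(S,open('S4.pkl','wb'))
S3=pickle.load(open('S3.pkl','rb'));T3=pickle.load(open('T3.pkl','rb'))
c=lambda P,x,y,w: cv2.resize(P["color"][y:y+w,x:x+w],(400,400),interpolation=2)
cv2.imwrite('pics/k3.png',cv2.hconcat([c(S3,305,130,60),c(S,305,130,60)]))
cv2.imwrite('pics/k4.png',cv2.hconcat([c(T3,385,215,60),c(T,385,215,60)]))
E
```

```text
(no output)
```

View pics/k3.png

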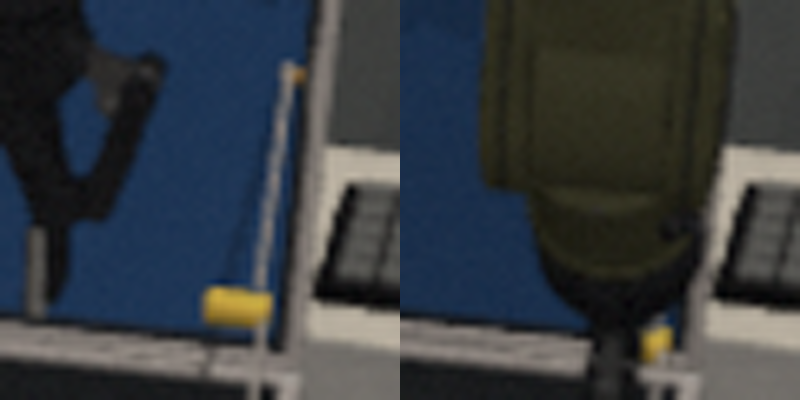

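View pics/k4.png

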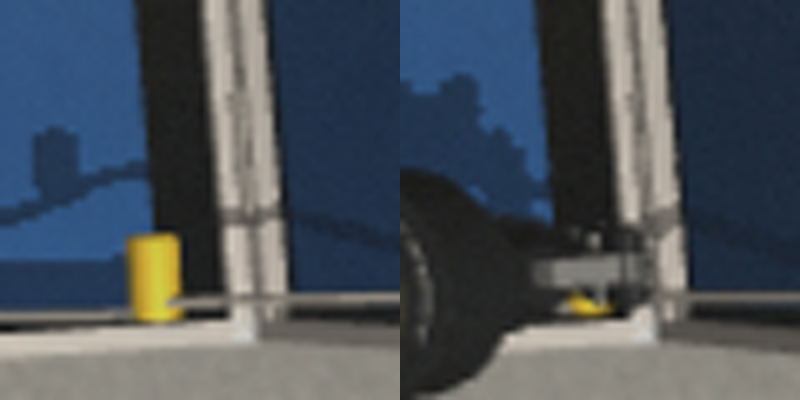

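```bash
python3 - <<'E'
from h import *
p=robot.get_state()['position']
a=(ex+DN)/np.sqrt(2)
for k in(.003,.006,.009):
    robot.move_l(p+a*k*.5+DN*k*.7,rate=.04); st(k)
robot.sleep(.1)
T=viewer.snapshot("top");S=viewer.snapshot("side")
c=lambda P,x,y,w: cv2.resize(P["color"][y:y+w,x:x+w],(400,400),interpolation=2)
cv2.imwrite('pics/k5.png',cv2.hconcat([c(T,385,215,60),c(S,305,130,60)]))
E
```

```text
0.003 t 33.42 p [ 0.4409 -0.2305  0.1569] F [-0.3  2.5  3.2] w -0.0
0.006 t 33.67 p [ 0.441  -0.2319  0.154 ] F [-0.4  2.1  4.3] w 0.0001
0.009 t 33.92 p [ 0.4411 -0.2333  0.1511] F [0.3 3.2 5.6] w -0.0
```

View pics/k5.png

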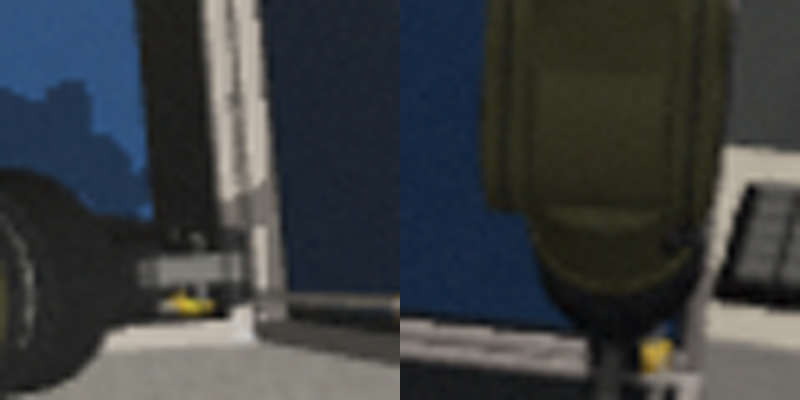

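```bash
cat >> h.py <<'E'
def lidp(th,r=.19,hw=.011,y=0.,pen=0.):
    ph=np.radians(105)-th
    f=lambda r:(.11-r*np.cos(ph)+(.016-pen)*np.sin(ph), .095+r*np.sin(ph)+(.016-pen)*np.cos(ph))
    x=max(f(r)[0],f(.22)[0]) if ph>np.pi/2-.0 else f(r)[0]
    return ch(x+hw,y,f(r)[1]+.025)
E
python3 - <<'E'
from h import *
a=(ex+DN)/np.sqrt(2)
p=robot.get_state()['position']
robot.move_l(p-a*.06,rate=.15); st()
p=robot.get_state()['position']
robot.move_l(p+[0,0,.10],rate=.2); st()
T=viewer.snapshot("top");S=viewer.snapshot("side")
cv2.imwrite('pics/n.png',cv2.resize(cv2.hconcat([T["color"][140:290,300:500],S["color"][90:240,230:430]]),None,fx=2,fy=2,interpolation=2))
for sg in(1,-1):
  q=quat(DN,sg*ey)
  for th in(0,.5,1.,1.5,1.83):
    r=robot.inverse_kinematics(lidp(th),q); print(sg,th,lidp(th).round(3),None if r is None else r.round(2))
  b=ch(.235,0,.46); r=robot.inverse_kinematics(b,q); print(r)
print(robot.get_state()['joint_positions'].round(2))
E
```

```text
t 34.67 p [ 0.4382 -0.1915  0.1935] F [ 0.1 -0.1 -0.3] w -0.0001
 t 35.32 p [ 0.4377 -0.192   0.2927] F [ 0.4  0.9 -0.7] w 0.0001
1 0 [ 0.575 -0.36   0.299] [ 0.41  0.73  0.16  1.34 -0.12  1.08  0.66]
1 0.5 [ 0.568 -0.258  0.308] [ 0.26  0.64  0.17  1.52 -0.12  1.    0.53]
1 1.0 [ 0.562 -0.172  0.271] [ 0.14  0.62  0.14  1.68 -0.11  0.85  0.39]
1 1.5 [ 0.558 -0.113  0.197] [ 0.08  0.69  0.07  1.8  -0.08  0.65  0.26]
1 1.83 [ 0.557 -0.098  0.136] [ 0.08  0.78  0.02  1.86 -0.03  0.5   0.19]
[ 0.42398398  0.70079414  0.30443476  0.93520541 -0.19468128  1.52948856
  0.73511358]
-1 0 [ 0.575 -0.36   0.299] [ 0.05  0.95  1.09  1.37 -0.84  1.32 -1.91]
-1 0.5 [ 0.568 -0.258  0.308] [-0.19  0.97  1.3   1.54 -0.95  1.37 -1.87]
-1 1.0 [ 0.562 -0.172  0.271] [ 0.83  0.9  -1.25  1.64  0.89  1.28  2.62]
-1 1.5 [ 0.558 -0.113  0.197] [ 0.74  1.   -1.26  1.77  1.03  1.2   2.38]
-1 1.83 [ 0.557 -0.098  0.136] [ 0.49  0.87 -0.7   1.83  0.81  0.75  2.55]
[ 0.17005543  0.92299253  1.30343422  0.95482784 -0.89686294  1.74841478
 -1.97728204]
[-0.23  0.55  0.1   2.21  1.11  0.84  0.53]
```

View pics/n.png

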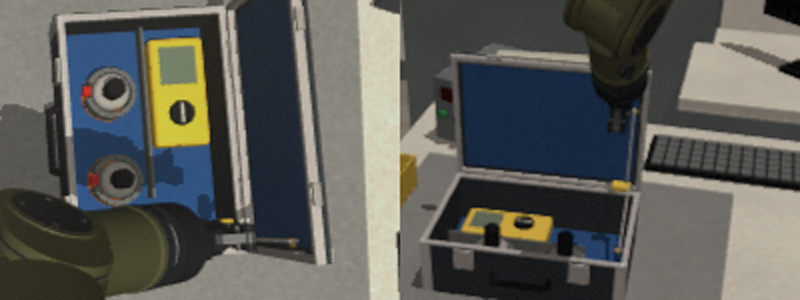

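```bash
python3 - <<'E'
from h import *
q=quat(DN,ey)
p=robot.get_state()['position']
robot.move_l(p+[0,0,.15],rate=.3)
robot.goto(ch(.235,0,.46),q); st('over')
robot.move_l(lidp(0)+ex*.03,rate=.25); st('behind')
P=viewer.snapshot("top");S=viewer.snapshot("side")
cv2.imwrite('pics/b.png',cv2.resize(cv2.hconcat([P["color"][140:290,300:500],S["color"][90:240,230:430]]),None,fx=2,fy=2,interpolation=2))
E
```

```text
over t 37.08 p [ 0.5778 -0.3991  0.4579] F [0.9 0.3 0.1] w 0.0003
behind t 37.87 p [ 0.5778 -0.3889  0.301 ] F [-0.2 -0.3  0.3] w -0.0001
```

View pics/b.png

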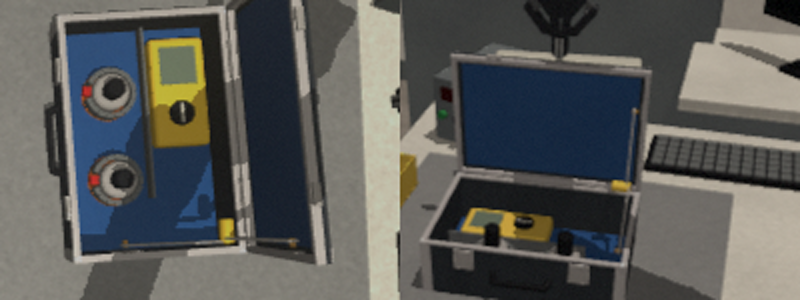

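```bash
python3 - <<'E'
from h import *
robot.move_l(lidp(0)+ex*.005,rate=.15)
F0=robot.get_state()['wrist_force']
for th in np.arange(.08,.81,.08):
    robot.move_l(lidp(th),rate=.09); s=robot.get_state()
    dF=s['wrist_force']-F0
    print(round(th,2),round(s['clock'],2),np.round(dF,1))
    if np.linalg.norm(dF)>25: print('STOP');break
P=viewer.snapshot("top");S=viewer.snapshot("side")
cv2.imwrite('pics/b2.png',cv2.resize(cv2.hconcat([P["color"][140:290,300:500],S["color"][90:240,230:430]]),None,fx=2,fy=2,interpolation=2))
E
```

```text
0.08 38.68 [ 0.6  1.  -0.2]
0.16 39.02 [0.5 1.  0.4]
0.24 39.37 [0.  0.5 1.2]
0.32 39.69 [ 0.4  0.5 -0.2]
0.4 40.01 [-0.1  1.2  0.1]
0.48 40.33 [0.4 0.9 0.7]
0.56 40.64 [0.1 1.2 0.5]
0.64 40.96 [0.1 0.6 0.2]
0.72 41.27 [0.3 1.7 0.5]
0.8 41.59 [0.3 1.2 0.4]
```

View pics/b2.png

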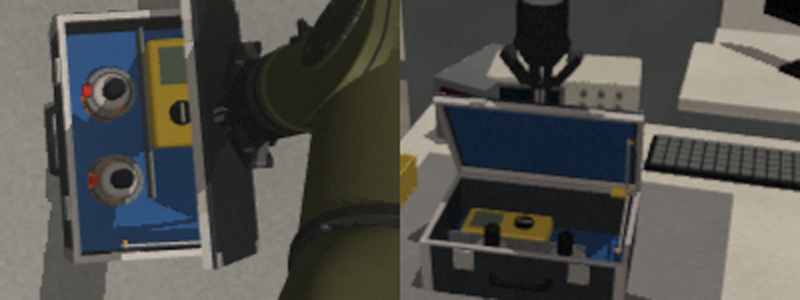

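```bash
python3 - <<'E'
from h import *
F0=robot.get_state()['wrist_force']
for th in list(np.arange(.88,1.80,.08))+[1.79,1.825,1.84]:
    robot.move_l(lidp(th),rate=.07); s=robot.get_state()
    dF=s['wrist_force']-F0
    print(round(th,2),round(s['clock'],2),np.round(dF,1))
    if np.linalg.norm(dF)>20: print('STOP');break
P=viewer.snapshot("top");S=viewer.snapshot("side")
cv2.imwrite('pics/b3.png',cv2.resize(cv2.hconcat([P["color"][140:290,300:500],S["color"][90:240,230:430]]),None,fx=2,fy=2,interpolation=2))
E
```

```text
0.88 42.06 [ 0.   0.3 -0.1]
0.96 42.42 [-0.5  0.9 -0.9]
1.04 42.79 [-0.3  0.5  0.6]
1.12 43.16 [-0.3 -0.3  0.6]
1.2 43.52 [-0.1 -0.3  0.7]
1.28 43.89 [ 0.2  0.3 -0.9]
1.36 44.26 [-0.3  0.8  0.8]
1.44 44.62 [-0.4 -0.6  0.4]
1.52 44.99 [-0.1 -0.2 -0.1]
1.6 45.36 [0.  0.7 0. ]
1.68 45.73 [-0.9  0.3  0.2]
1.76 46.09 [-0.  -0.2  0.1]
1.79 46.34 [-0.2 -1.   0.3]
1.82 46.59 [-1.1 -0.3 -0.3]
1.84 46.84 [-2.2  1.1 12.3]
```

View pics/b3.png

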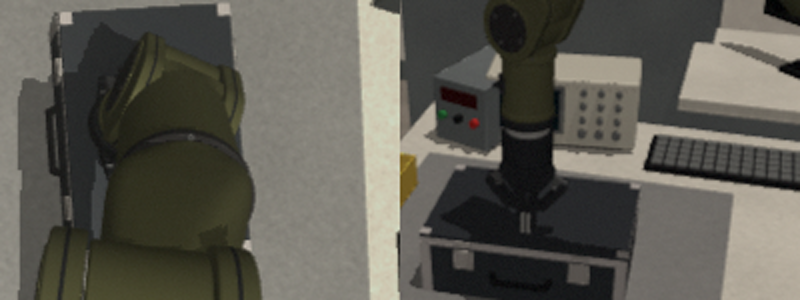

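```bash
python3 - <<'E'
from h import *
p=st()['position']
robot.sleep(.2)
robot.move_l(p+[0,0,.25],rate=.2); st()
robot.goto([.30,.35,.40],quat(DN,[1,0,0])); st()
T=viewer.snapshot("top");S=viewer.snapshot("side")
print([ (np.round(r['uv'],1),round(r['conf'],2),np.round(inv(atz(T,r['uv'],.103)),4)) for r in viewer.place_of(T,"lid_edge")])
print([ (np.round(r['uv'],1),round(r['conf'],2),np.round(inv(atz(S,r['uv'],.103)),4)) for r in viewer.place_of(S,"lid_edge")])
cv2.imwrite('pics/f.png',cv2.hconcat([cv2.resize(T["color"][140:280,310:450],(400,400)),cv2.resize(S["color"][150:270,235:355],(400,400),interpolation=2)]))
cv2.imwrite('pics/ftop.png',T["color"])
E
```

```text
t 46.94 p [ 0.5573 -0.0979  0.1361] F [-2.6  0.7 11.5] w 0.0005
 t 48.55 p [ 0.5568 -0.0977  0.385 ] F [-0.2  1.1  0.1] w 0.0001
 t 50.42 p [0.3009 0.3494 0.4   ] F [-0.3 -0.9  0.3] w -0.0
[(array([332.1, 206.7]), 0.63, array([-0.113,  0.005,  0.103]))]
[(array([290.2, 213.5]), 0.96, array([-0.1047,  0.0022,  0.103 ]))]
```

View pics/f.png

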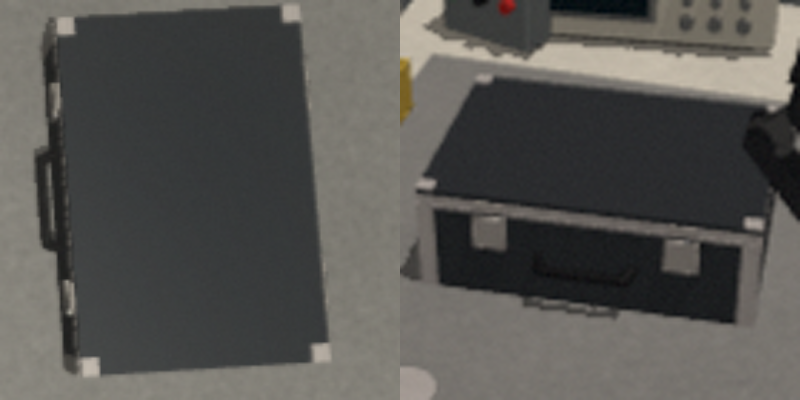

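View pics/ftop.png

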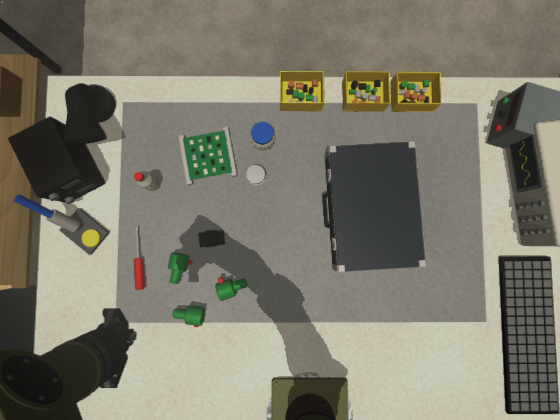

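The lid lies flat and flush on the rim, and the bench items are where they were. I'm handing the job in.

```bash
python3 - <<'E'
from h import *
print(robot.close_job())
E
```

```text
the job is handed in; nothing more can be done
None
```

The job is done and was handed in with the clock at about 50.5 s of the 72 s allowed. The interface gives no verdict.

**What I did:**
- **Probe upright:** I lifted the probe off the rest with a tilted grip on its body, stood it on the bench and let go. It ended up about 20 mm from the planned spot. I measured it again there before taking it from above.
- **Probe in the holder:** I took the probe by its grip and lowered it into the empty holder, with the socket in the slot. There was no contact on the way down. The foot touched the holder floor within about 1 mm of the expected height, with about 10 N.
- **Stay and lid:** I pressed the knee pad until the stay was broken, while the lid was still well up. Then I pushed the lid slowly shut with the fingertips behind its outer face. The fingertips met it at the shut height, with 12 N.

**Last checks:**
- **Lid and bench:** the pictures show the lid flush on the rim and the bench items in place. The robot is clear of everything.
- **Probe position:** before the lid closed, both probes looked seated alike. My picture estimate of the probe's grip top was about 3.5 mm off the holder centre. The second probe's grip top read the same chest-x value, so I took this as measuring bias.
- **Stay press:** the contact force read only about 1 to 4 N during the first push, then about 6 N. I confirmed from the pictures, not from a joint reading, that the pad had moved. After the press I judged the lid to be at roughly 0.25 rad.

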